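# Clamp a plate on the tilting weld fixture and set its angle

### The arm

A 7-joint arm with a two-finger parallel gripper is mounted at the origin on the work surface. World frame = base frame: x ahead of the robot, y to its left, z up, the work surface at z = 0. Lengths are in m, angles in rad, forces in N, time in s.
With the tool pointing down it reaches from about 0.425 to 0.875 m from the base axis. Payload 4.7 kg.
Tool frame: the origin (TCP) lies midway between the tips of the shut fingers; the grasp point (between the pads) lies 19 mm behind it; y points along the fingers, z is the direction in which the jaws open and shut, and the axes are right-handed (so a half turn about y gives the same grasp; the last joint's range is limited). The gripper opens to 87 mm and grips with 3 to 60 N. Pads are 19 mm wide; open, the fingers measure 117 mm over their backs; the gripper's body (75 mm by 190 mm) begins 51 mm behind the grasp point.
Start: joints at [-1.304, 0.321, -0.07, 1.45, 0.023, 1.371, -0.057], TCP at [0.163, 0.629, 0.223] pointing down, gripper open.
Joint ranges: [-2.86, 2.86], [-0.3, 2.09], [-1.38, 1.24], [0.06, 2.45], [-1.56, 4.7], [0.09, 2.05], [-2.69, 2.69]. Speed limits (rad/s): [2.57, 2.57, 3.14, 3.14, 3.14, 3.14, 3.14].

### API

Orientations are given as a rotation vector (axis times angle).
In Python, from bench import ctrl gives the robot as it stands.
- The arm moves only by the tool play_rows, never from a script. Its arguments are lists of equal length, an entry for each row: "translation": the shift along the tool's x, y, z in mm, a list of three; "turn": the turn, a rotation vector about the tool's x, y, z in rad, a list of three; "fingers": the opening, from -1 (shut) to 1 (fully open), so that 0 is half open. In form: {"translation": [[dx, dy, dz], ...], "turn": [[wx, wy, wz], ...], "fingers": [fingers, ...]}. A call has exactly 10 rows; each row shifts and turns the commanded pose from where the row before left it, along the tool's axes as they then stand; what a row does not reach is not made up. A row lasts 1/12 s, in which the tool goes at most 41.7 mm and 7.16 degrees, less where a joint would pass 70% of its speed; a pose out of reach is approached as far as the arm can. A call with a gripper value outside its range is refused whole. The fingers move at their own pace and stop on an object; "grip_force" is the grip in N (left out, the last holds). Time passes only in rows, so rows that do not move let the fingers close, or fill a call up. It gives the time, the measured TCP pose, the force and the opening at its end, in the units of the state.
- ctrl.get_state(): the state, without advancing time (a new reading comes with each control period).
- ctrl.get_image(name): name is "scene" or "top"; returns the picture (420x560x3 uint8, blue, green, red); there is no depth.
- ctrl.camera_info(name): a dict with "camera_matrix" (3x3 intrinsics, pixels), "R" (3x3) and "t" (3): a world point X has camera coordinates R X + t. Camera axes: x right, y down, z forward; pixel columns grow to the right and rows downward; lengths in m; the calibration is good to about 2 mm. A picture is of the moment at which its call begins. camera_info takes no time and is no camera call.
- ctrl.close_job(): hands the job in, once; it reports no verdict.
The state is a dict: "time": time; "joint_positions": joint angles; "qd": joint speeds; "joint_torque": joint torques, N m; "position": TCP position; "tool_rot": TCP orientation; "ft_force": force on the tool from outside, world axes, zero at the start; "torque": the same for the moment, N m; "grip_width": opening from 0.0 (shut) to 1.0 (fully open).
Only numpy, scipy, OpenCV 4.12 (cv2) and the standard library are available. Lean on these libraries where they do the work, as an engineer would, in place of code of your own. Each camera call takes 0.05 s, during which the arm holds its last target.

### The job

Get the plate ready for welding on the tilting fixture: with the leaf still lying flat, turn the red-handled cam clockwise until its brass lobe presses the loose plate firmly against the fence. Then raise the stiff leaf by its yellow bar until the leaf stands at the angle shown by the red pointer, and leave it there with the plate still clamped. Do not shift the pointer or the things lying around.

Things in the scene. Friction and masses are not known exactly. Their poses are not given: they have to be found in the camera images.
- hinge_axis (a point): middle of the leaf's hinge, 65 mm above the table, on the grey fixture bolted to the table (base plate 230 x 240 mm). Its frame does not move: x runs level from the leaf's front edge towards the hinge (away from the robot, turned up to 17 degrees either way), y along the hinge to the left, z up. The hinge is at the end of the leaf away from the robot
- leaf (a joint): tilt of the aluminium leaf (200 long from hinge to front edge, 170 wide, 10 thick; its mid-plane passes through the hinge line) in rad: 0 lying flat, grows as the front edge rises, up to 1.2. The hinge is stiff: the leaf stays at any angle where it is left, and the bar must be lifted with about 9 to 13 N upwards
- lift_bar (a point): middle of the cross bar of the yellow U-shaped lift handle on the leaf's front edge: round bar 12 mm thick, cross bar 100 mm long, parallel to the hinge, 262 mm from the hinge line, joined to the leaf by two side rods 50 mm left and right of its middle, 62 mm long and free below; 65 mm above the table when flat. Hook it from below (cross bar or side rod) or pinch it. Leaf axes: x to the hinge, z out of the top
- pointer (a joint): angle of the red pointer on the aluminium quadrant arc at the leaf's right side (seen from the robot), in rad, measured like the leaf's tilt: the leaf is right when joint leaf equals joint pointer. On the right side the leaf carries a yellow needle that then lies in line with the red pointer. Stiff, to be left alone; somewhere from 0.5 to 0.9 rad
- pointer_tip (a point): outer end of the red pointer, 152 mm from the hinge line, 117 mm to the right of the leaf's middle
- cam: eccentric cam clamp on the leaf: greased brass disc, 52 mm diameter, 16 high, set 14 mm off its pivot. Origin: on the pivot axis at the leaf's top face (70 mm above the table), 165 mm from the hinge line; z out of the leaf. Turning it clockwise seen from above (lever from the robot's side over to the left) brings the lobe against the plate. It turns stiffly and stays where it is left, also under load
- cam_grip (a point): centre of the upright red grip post on the cam's lever: 18 mm diameter, 28 to 64 mm above the leaf's top, 80 mm from the pivot; push it or pinch it from above. Starts 145 to 170 degrees anticlockwise from the direction pivot-to-hinge; the plate is tight at 86 to 90 (lever parallel to the hinge, pointing left). Turning takes 2 N at the grip; clamped firmly when it resists with 8 to 12 N
- plate: loose dark steel-grey plate 100 (x) x 110 (y) x 8 mm, lying on the leaf between the fence and the cam, with guide strips 2.5 mm clear of it at left and right; origin at the centre of its underside. At the start 3 to 8 mm short of the fence
- fence_face (a point): foot of the middle of the fence's face, on the leaf's top face, 30 mm from the hinge line; x points into the fence (towards the hinge). Seated, the plate's centre lies 50 mm from this face, with its edge flat against the fence (14 mm high)
- spray_can: spray can, 64 mm diameter, 170 high, origin at its underside; a bystander
- organiser: dark small-parts case with grey lid, 130 x 100 x 42 mm, origin at its underside; a bystander
- hammer: hammer, 200 mm long, lying flat; a bystander
- square_tube: offcut of square steel tube, 30 x 30 x 140 mm, lying flat, origin at its underside; a bystander
Things that resemble listed ones, but are neither listed nor needed, are in the scene too. Several things have the shape of the plate; the one meant has the colours described above.

How it is judged:
By the outcome, as a careful person would: the job done as asked, in the order asked, and still so for the second after the job is handed in, with the robot touching nothing.
It also fails if it takes over 72 s, if anything falls off the work surface, if the arm or the gripper's body presses on something with over 40 N, if the wrist force passes 120 N, or if a joint passes its speed limit or range.

## Working session

There is one attempt and no reset: what is moved stays moved. The work goes in short steps, Python scripts to look and compute and a tool call to move; the robot and the scene stay as the last step left them, time stands still between calls to the robot, and variables do not carry over. Pictures are saved under pics/ and viewed, and the job is handed in when it is done.

Besides the shell and the picture viewer there is one more tool, called after "Emit:" as a command line: name --argument value ..., lists and objects as JSON in quotes. play_rows: Moves the arm, as the interface text tells. Its arguments: {"type":"object","properties":{"translation":{"type":"array"},"turn":{"type":"array"},"fingers":{"type":"array"},"grip_force":{"type":"number"}},"required":["translation","turn","fingers"]}

```bash
mkdir -p pics; ls; python3 - <<'E'
from bench import ctrl
import cv2,numpy as np
s=ctrl.get_state()
for k,v in s.items(): print(k,np.round(v,4))
for n in("scene","top"):
    cv2.imwrite(f"pics/{n}0.png",ctrl.get_image(n)); c=ctrl.camera_info(n); print(n,c)
E
```

```text
pics
time 0.0
joint_positions [-1.3039  0.3218 -0.0701  1.4517  0.0226  1.3708 -0.0569]
qd [-0.0006 -0.0004  0.0017 -0.0001 -0.0001  0.0004 -0.0009]
joint_torque [-2.00000e-04 -4.91290e+01 -4.04000e-01 -3.12521e+01 -6.40000e-02
  4.38000e-02  2.00000e-04]
position [0.1625 0.6288 0.2215]
tool_rot [-1.5636  0.1986 -0.1984]
ft_force [ 0.9288 -0.2361  0.1568]
torque [-0.0136  0.0123 -0.0654]
grip_width 1.0018
scene {'camera_matrix': array([[494.76064719,   0.        , 283.30498179],
       [  0.        , 494.76064719, 209.39269226],
       [  0.        ,   0.        ,   1.        ]]), 'R': array([[-0.39936577,  0.91678119, -0.00438576],
       [ 0.70249882,  0.30293989, -0.64398978],
       [-0.58906909, -0.26026846, -0.76502152]]), 't': array([ 0.24739349, -0.34733206,  2.01438358])}
top {'camera_matrix': array([[472.59957068,   0.        , 279.05286075],
       [  0.        , 472.59957068, 208.10088637],
       [  0.        ,   0.        ,   1.        ]]), 'R': array([[-0.00532333, -0.99998316, -0.00230933],
       [-0.99856719,  0.00543873, -0.0532352 ],
       [ 0.05324686,  0.00202263, -0.99857933]]), 't': array([-0.0058662 ,  0.5763914 ,  1.45084658])}
```

View pics/scene0.png

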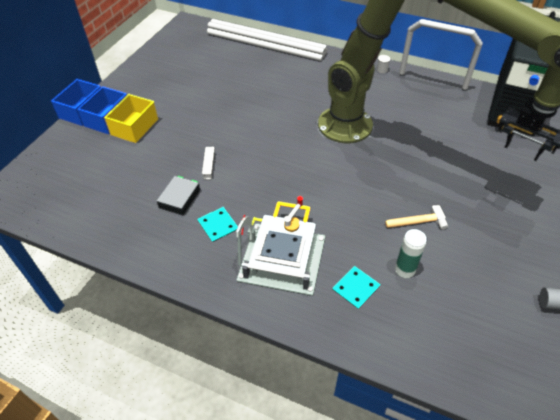

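View pics/top0.png

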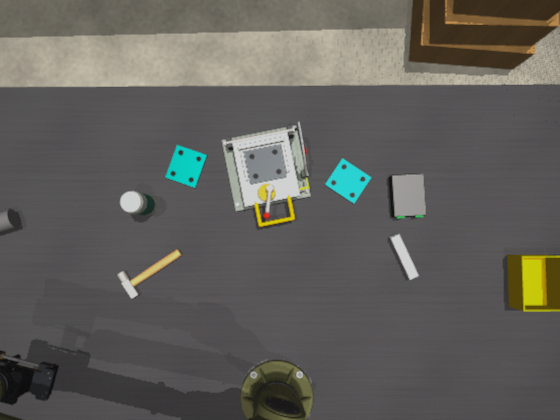

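```bash
python3 - <<'E'
import cv2
a=cv2.imread("pics/top0.png");cv2.imwrite("pics/top0c.png",cv2.resize(a[110:310,190:400],None,fx=3.5,fy=2.95 if 0 else 3,interpolation=cv2.INTER_CUBIC)) if 0 else cv2.imwrite("pics/top0c.png",cv2.resize(a[100:300,180:400],None,fx=3,fy=3,interpolation=cv2.INTER_CUBIC))
E
```

```text
(no output)
```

View pics/top0c.png

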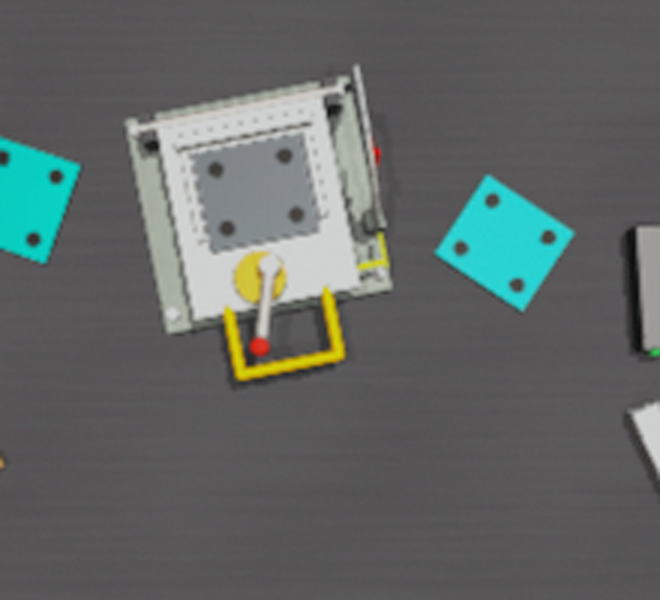

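```bash
python3 - <<'E'
import cv2
a=cv2.imread("pics/scene0.png");cv2.imwrite("pics/scene0c.png",cv2.resize(a[180:300,220:340],None,fx=5,fy=5,interpolation=cv2.INTER_CUBIC))
E
```

```text
(no output)
```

View pics/scene0c.png

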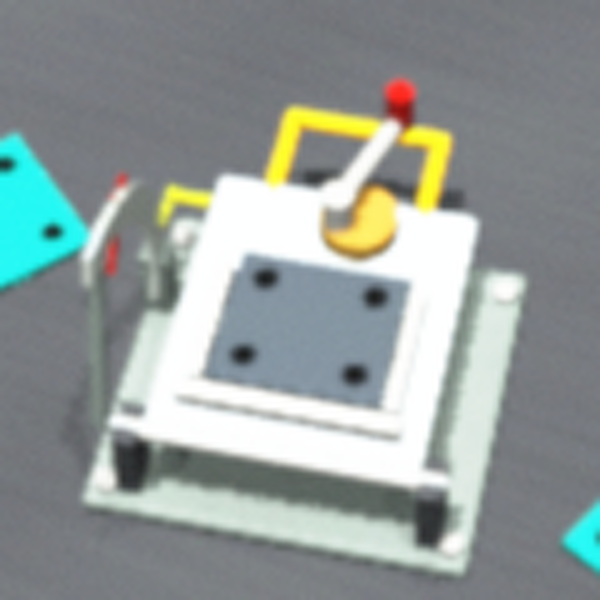

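```bash
cat > h.py <<'E'
import numpy as np, cv2
from bench import ctrl
from scipy.optimize import least_squares
from scipy.spatial.transform import Rotation as Ro
C={n:ctrl.camera_info(n) for n in("scene","top")}
def proj(n,X):
    c=C[n];p=(c["camera_matrix"]@(c["R"]@np.atleast_2d(X).T+c["t"][:,None]));return (p[:2]/p[2]).T
def back(n,uv,z):
    c=C[n];d=c["R"].T@np.linalg.solve(c["camera_matrix"],[uv[0],uv[1],1]);o=-c["R"].T@c["t"];return o+d*(z-o[2])/d[2]
def W(h,P):
    P=np.atleast_2d(P).astype(float);c,s=np.cos(h[2]),np.sin(h[2])
    return np.c_[h[0]+c*P[:,0]-s*P[:,1],h[1]+s*P[:,0]+c*P[:,1],P[:,2]]
E
cat > fit.py <<'E'
from h import *
P=np.array([[-262,50,65],[-262,-50,65],[-200,85,70],[-200,-85,70]])/1e3
top=np.array([[240,374],[340,354],[195,318],[358,283]])/3+[180,100]
sc=np.array([[445,137],[293,116],[477,213],[222,180]])/5+[220,180]
def f(h):
    return np.r_[(proj("top",W(h,P))-top).ravel(),(proj("scene",W(h,P))-sc).ravel()]
r=least_squares(f,[0.85,0,0.2]);h=r.x;print(h,np.degrees(h[2]));print(r.fun.reshape(-1,2).round(1))
np.save("hinge.npy",h)
print("pivot",W(h,[-.165,0,.07]))
g=[back("top",(180+260/3,100+345/3),.134),back("scene",(220+400/5,180+92/5),.134)]
c,s=np.cos(h[2]),np.sin(h[2])
for x in g:
    d=x[:2]-h[:2];l=np.array([c*d[0]+s*d[1],-s*d[0]+c*d[1]]);e=l-[-.165,0];print(x,l,np.hypot(*e),np.degrees(np.arctan2(e[1],e[0])))
for a in np.arange(.4,1.0,.1):
    print(round(a,1),[((proj("scene",W(h,[-r*np.cos(a),-.117,.065+r*np.sin(a)]))[0]-[220,180])*5).round() for r in(.1,.152)],[((proj("top",W(h,[-r*np.cos(a),-.117,.065+r*np.sin(a)]))[0]-[180,100])*3).round() for r in(.1,.152)])
E
python3 fit.py
python3 - <<'E'
import cv2
a=cv2.imread("pics/scene0.png");cv2.imwrite("pics/s2.png",cv2.resize(a[205:265,230:275],None,fx=10,fy=10,interpolation=cv2.INTER_CUBIC))
E
```

```text
[0.79163634 0.05436385 0.21126771] 12.104747965529903
[[-0.  -0.2]
 [-0.7 -0.7]
 [-1.   0.7]
 [ 0.2  0.1]
 [-1.1  0.3]
 [-0.2  0. ]
 [ 0.1  0.1]
 [-0.3 -1.3]]
pivot [[0.63030498 0.01976341 0.07      ]]
[0.55053398 0.02618155 0.134     ] [-0.24165148  0.02300338] 0.08002877396759456 163.29531630791726
[0.55429972 0.03031449 0.134     ] [-0.23710279  0.02625475] 0.076734119227973 159.99194221232133
0.4 [array([129., 263.]), array([146., 184.])] [array([368., 166.]), array([380., 211.])]
0.5 [array([126., 260.]), array([142., 178.])] [array([368., 160.]), array([379., 202.])]
0.6 [array([123., 258.]), array([138., 174.])] [array([367., 153.]), array([378., 192.])]
0.7 [array([120., 258.]), array([133., 173.])] [array([366., 146.]), array([377., 181.])]
0.8 [array([116., 259.]), array([127., 174.])] [array([365., 138.]), array([375., 168.])]
0.9 [array([113., 262.]), array([122., 178.])] [array([363., 129.]), array([373., 154.])]
```

View pics/s2.png

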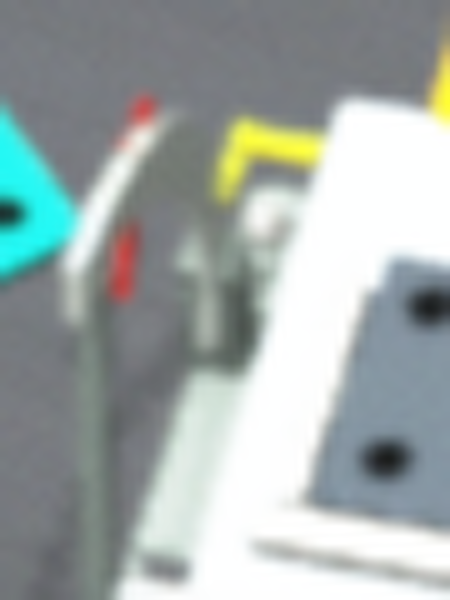

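```bash
python3 - <<'E'
import cv2
a=cv2.imread("pics/top0.png");cv2.imwrite("pics/t2.png",cv2.resize(a[120:200,285:325],None,fx=10,fy=10,interpolation=cv2.INTER_CUBIC)[:, :])
E
```

```text
(no output)
```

View pics/t2.png

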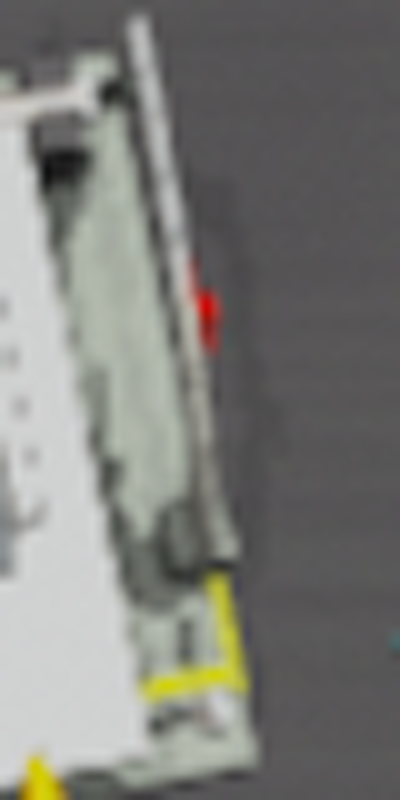

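```bash
cat >> h.py <<'E'
def st(): return ctrl.get_state()
def tool(s=None):
    s=s or st(); return np.array(s["position"]),Ro.from_rotvec(s["tool_rot"])
def plan(target,Rt,s=None):
    """target pos, target Rotation -> translation in tool frame mm, turn rotvec tool"""
    p,R=tool(s); return R.inv().apply(np.array(target)-p)*1e3,(R.inv()*Rt).as_rotvec()
def down(jaw_deg):
    "y down, z jaw at world angle"
    a=np.radians(jaw_deg);z=np.array([np.cos(a),np.sin(a),0]);y=np.array([0,0,-1.]);return Ro.from_matrix(np.c_[np.cross(y,z),y,z])
E
python3 - <<'E'
from h import *
p,R=tool();print(R.as_matrix().round(3))
for j in(85,-95,10,-170):print(j,[x.round(3) for x in plan([.551,.027,.106],down(j))])
E
```

```text
[[ 0.968 -0.     0.25 ]
 [-0.25  -0.002  0.968]
 [ 0.    -1.    -0.002]]
85 [array([ 526.659,  116.474, -485.359]), array([ 0.002, -0.166, -0.   ])]
-95 [array([ 526.659,  116.474, -485.359]), array([0.   , 2.976, 0.003])]
10 [array([ 526.659,  116.474, -485.359]), array([1.000e-03, 1.143e+00, 1.000e-03])]
-170 [array([ 526.659,  116.474, -485.359]), array([ 1.000e-03, -1.998e+00, -2.000e-03])]
```

Emit:
play_rows --translation '[[26,1,-24],[26,1,-24],[26,1,-24],[26,1,-24],[26,1,-24],[26,1,-24],[26,1,-24],[26,1,-24],[26,1,-24],[26,1,-24]]' --turn '[[0,0,0],[0,0,0],[0,0,0],[0,0,0],[0,0,0],[0,0,0],[0,0,0],[0,0,0],[0,0,0],[0,0,0]]' --fingers '[0,0,0,0,0,0,0,0,0,0]' --grip_force 25

```text
time: 0.93
position: [0.3548, 0.3301, 0.2122]
tool_rot: [-1.562, 0.199, -0.198]
ft_force: [0.6, 0.4, -1.2]
grip_width: 0.511
```

Emit:
play_rows --translation '[[26,1,-24],[26,1,-24],[26,1,-24],[26,1,-24],[26,1,-24],[26,1,-24],[26,1,-24],[26,1,-24],[26,1,-24],[0,0,0]]' --turn '[[0,0,0],[0,0,0],[0,0,0],[0,0,0],[0,0,0],[0,0,0],[0,0,0],[0,0,0],[0,0,0],[0,0,0]]' --fingers '[0,0,0,0,0,0,0,0,0,0]'

```text
time: 1.77
position: [0.5294, 0.056, 0.2034]
tool_rot: [-1.565, 0.205, -0.209]
ft_force: [0.3, -0.8, 0.9]
grip_width: 0.5
```

```bash
python3 - <<'E'
from h import *
p,R=tool();print(R.as_matrix().round(3),st()["joint_positions"])
for j in(85,78):print(j,[x.round(3) for x in plan([.552,.028,.106],down(j))])
E
```

```text
[[ 0.966  0.002  0.26 ]
 [-0.26  -0.004  0.966]
 [ 0.003 -1.    -0.004]] [-0.63656412  0.07767186  0.50586526  1.78784141 -0.0343145   1.28463072
  1.18531544]
85 [array([ 28.772,  97.602, -20.745]), array([ 0.004, -0.176,  0.003])]
78 [array([ 28.772,  97.602, -20.745]), array([ 0.004, -0.054,  0.003])]
```

Emit:
play_rows --translation '[[15,0,-10],[14,0,-11],[0,0,0],[0,0,0],[0,15,0],[0,15,0],[0,15,0],[0,0,0],[0,0,0],[0,0,0]]' --turn '[[0,0,0],[0,0,0],[0,-0.09,0],[0,-0.086,0],[0,0,0],[0,0,0],[0,0,0],[0,0,0],[0,0,0],[0,0,0]]' --fingers '[0,0,0,0,0,0,0,0,0,0]'

```text
time: 2.6
position: [0.55, 0.0368, 0.1592]
tool_rot: [-1.57, 0.06, -0.061]
ft_force: [0.7, -0.2, -0.6]
grip_width: 0.505
```

```bash
python3 - <<'E'
from h import *
print([x.round(3) for x in plan([.552,.028,.106],down(85))])
s=ctrl.get_image("scene");t=ctrl.get_image("top")
a=cv2.resize(s[160:260,250:350],None,fx=4,fy=4,interpolation=cv2.INTER_CUBIC);b=cv2.resize(t[150:250,220:320],None,fx=4,fy=4,interpolation=cv2.INTER_CUBIC)
cv2.imwrite("pics/a1.png",np.hstack([a,b]))
E
```

```text
[array([ 2.681, 53.221, -8.66 ]), array([-0.   ,  0.011,  0.001])]
```

View pics/a1.png

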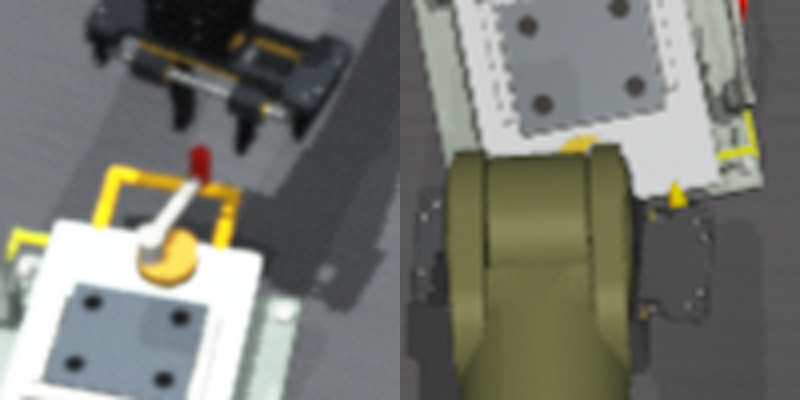

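Emit:
play_rows --translation '[[3,0,-9],[0,0,0],[0,20,0],[0,20,0],[0,13,0],[0,0,0],[0,0,0],[0,0,0],[0,0,0],[0,0,0]]' --turn '[[0,0,0],[0,0,0],[0,0,0],[0,0,0],[0,0,0],[0,0,0],[0,0,0],[0,0,0],[0,0,0],[0,0,0]]' --fingers '[0,0,0,0,0,0,-0.6,-0.6,-0.6,-0.6]' --grip_force 15

```text
time: 3.53
position: [0.5528, 0.0276, 0.1067]
tool_rot: [-1.569, 0.059, -0.062]
ft_force: [-0.7, 0.2, 0.5]
grip_width: 0.283
```

```bash
python3 - <<'E'
from h import *
print([x.round(3) for x in plan([.552,.028,.106],down(85))],st()["grip_width"]*87)
s=ctrl.get_image("scene")
a=cv2.resize(s[160:260,250:350],None,fx=5,fy=5,interpolation=cv2.INTER_CUBIC)
cv2.imwrite("pics/a2.png",a)
E
```

```text
[array([-0.834,  0.719,  0.386]), array([-0.001,  0.01 ,  0.002])] 24.626510729023394
```

View pics/a2.png

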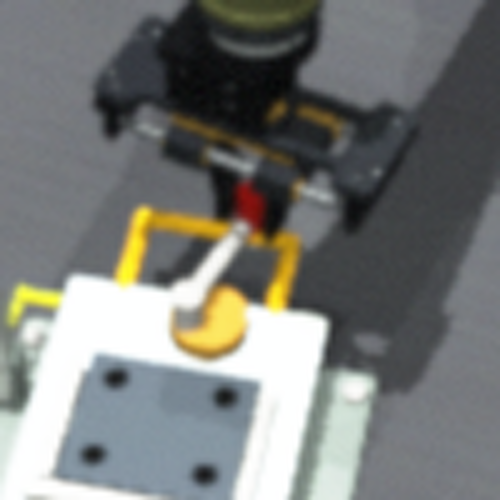

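Emit:
play_rows --translation '[[0,0,0],[0,0,0],[0,0,0],[0,0,0],[0,0,0],[0,0,0],[0,0,0],[0,0,0],[0,0,0],[0,0,0]]' --turn '[[0,0,0],[0,0,0],[0,0,0],[0,0,0],[0,0,0],[0,0,0],[0,0,0],[0,0,0],[0,0,0],[0,0,0]]' --fingers '[-1,-1,-1,-1,-1,-1,-1,-1,-1,-1]' --grip_force 15

```text
time: 4.42
position: [0.5525, 0.0271, 0.1063]
tool_rot: [-1.57, 0.06, -0.062]
ft_force: [-0.5, -1.8, 5.8]
grip_width: 0.205
```

```bash
cat > lev.py <<'E'
from h import *
h=np.load("hinge.npy");s=st();p,R=tool(s)
piv=W(h,[-.165,0,.07])[0]
e=p[:2]-piv[:2];th=np.degrees(np.arctan2(e[1],e[0]));print("r",np.hypot(*e),"lever deg rel leaf",th-np.degrees(h[2]),"jaw",np.degrees(np.arctan2(*R.as_matrix()[1::-1,2])),"w",s["grip_width"]*87)
u=e/np.hypot(*e);t=np.array([u[1],-u[0]]);f=np.array(s["ft_force"]);print("F tang(cw) rad z",f[:2]@t,f[:2]@u,f[2],"pos",p.round(4))
E
python3 lev.py
```

```text
r 0.07815122983757843 lever deg rel leaf 162.5298104630847 jaw 85.57657290772892 w 17.855844202546198
F tang(cw) rad z -1.8326597128470494 0.3433342992087628 5.765677758617733 pos [0.5525 0.0271 0.1063]
```

Emit:
play_rows --translation '[[0,-2,0],[0.1,0,4],[0.1,0,4],[0.1,0,4],[0.1,0,4],[0.1,0,4],[0.1,0,4],[0.1,0,4],[0.1,0,4],[0.1,0,4]]' --turn '[[0,0,0],[0,0.05,0],[0,0.05,0],[0,0.05,0],[0,0.05,0],[0,0.05,0],[0,0.05,0],[0,0.05,0],[0,0.05,0],[0,0.05,0]]' --fingers '[-1,-1,-1,-1,-1,-1,-1,-1,-1,-1]'

```text
time: 5.25
position: [0.5646, 0.0593, 0.1068]
tool_rot: [-1.533, 0.412, -0.42]
ft_force: [7.6, -5.8, -7.2]
grip_width: 0.197
```

```bash
python3 lev.py
```

```text
r 0.07668371182113796 lever deg rel leaf 136.88897019065274 jaw 59.616837562915244 w 17.13602857871373
F tang(cw) rad z -1.0726775003327989 -9.519915558817585 -7.213387754727291 pos [0.5646 0.0593 0.1068]
```

Emit:
play_rows --translation '[[2,1,0],[0,0,0],[0,0,0],[0.2,0,4],[0.2,0,4],[0.2,0,4],[0.2,0,4],[0.2,0,4],[0,0,0],[0,0,0]]' --turn '[[0,0,0],[0,0,0],[0,0,0],[0,0.05,0],[0,0.05,0],[0,0.05,0],[0,0.05,0],[0,0.05,0],[0,0,0],[0,0,0]]' --fingers '[-1,-1,-1,-1,-1,-1,-1,-1,-1,-1]'

```text
time: 6.08
position: [0.5779, 0.0748, 0.1065]
tool_rot: [-1.485, 0.606, -0.61]
ft_force: [5.5, -3.6, -2.9]
grip_width: 0.199
```

```bash
python3 lev.py;  python3 - <<'E'
from h import *
s=ctrl.get_image("scene")
a=cv2.resize(s[160:280,230:350],None,fx=5,fy=5,interpolation=cv2.INTER_CUBIC)
cv2.imwrite("pics/a3.png",a)
E
```

```text
r 0.07601390461516792 lever deg rel leaf 121.51455392160705 jaw 45.45895879978025 w 17.285689298355653
F tang(cw) rad z 1.5494848746151382 -6.416864487640092 -2.9284486427794025 pos [0.5779 0.0748 0.1065]
```

View pics/a3.png

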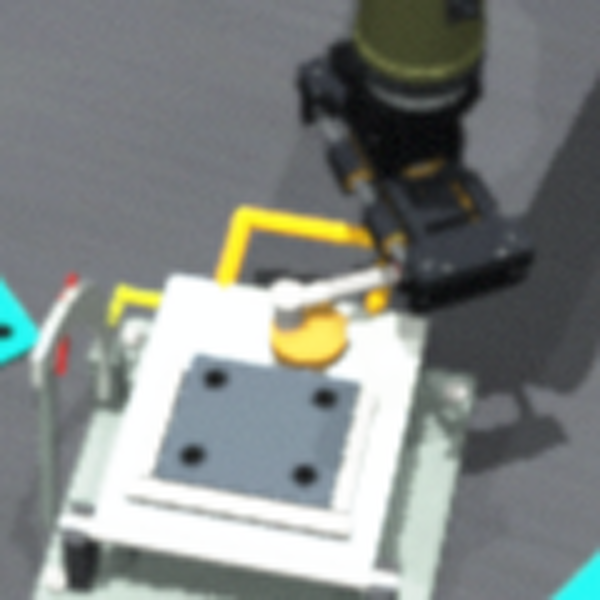

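Emit:
play_rows --translation '[[2,0.5,0],[0,0,0],[0.3,0,4],[0.3,0,4],[0.3,0,4],[0.3,0,4],[0.3,0,4],[0.3,0,4],[0,0,0],[0,0,0]]' --turn '[[0,0,0],[0,0,0],[0,0.05,0],[0,0.05,0],[0,0.05,0],[0,0.05,0],[0,0.05,0],[0,0.05,0],[0,0,0],[0,0,0]]' --fingers '[-1,-1,-1,-1,-1,-1,-1,-1,-1,-1]'

```text
time: 6.97
position: [0.5983, 0.088, 0.1064]
tool_rot: [-1.403, 0.837, -0.837]
ft_force: [1.1, -1.9, 2.9]
grip_width: 0.2
```

```bash
python3 lev.py
```

```text
r 0.0754253819576018 lever deg rel leaf 103.02742742775183 jaw 28.369770640140665 w 17.384388182752307
F tang(cw) rad z 0.241607824108665 -2.1892553301301847 2.890812642682004 pos [0.5983 0.088  0.1064]
```

Emit:
play_rows --translation '[[0.3,0,4],[0.3,0,4],[0,0,0],[0.1,0,2],[0.1,0,2],[0,0,0],[0,0,0],[0,0,0],[0,0,0],[0,0,0]]' --turn '[[0,0.05,0],[0,0.05,0],[0,0,0],[0,0.025,0],[0,0.025,0],[0,0,0],[0,0,0],[0,0,0],[0,0,0],[0,0,0]]' --fingers '[-1,-1,-1,-1,-1,-1,-1,-1,-1,-1]'

```text
time: 7.8
position: [0.6091, 0.092, 0.1063]
tool_rot: [-1.353, 0.952, -0.951]
ft_force: [-1.2, -3.0, 4.6]
grip_width: 0.203
```

```bash
python3 lev.py;python3 - <<'E'
import numpy as np
from scipy.optimize import least_squares
P=np.array([(.5525,.0271),(.5646,.0593),(.5779,.0748),(.5983,.088)])
r=least_squares(lambda c:np.hypot(*(P-c).T)-.08,[.63,.02]);print(r.x,r.fun)
E
```

```text
r 0.0753051198983757 lever deg rel leaf 94.27221611142537 jaw 19.7595225152852 w 17.635094561532533
F tang(cw) rad z -1.964814657275351 -2.5521170001983133 4.60078777861477 pos [0.6091 0.092  0.1063]
[0.63154868 0.01534938] [-8.27207125e-05  8.61013444e-05  7.84491581e-05 -1.02639391e-04]
```

```bash
sed -i 's/^piv=.*/piv=np.array([.6315,.0153,.07])/' lev.py; python3 lev.py
```

```text
r 0.07992446321052239 lever deg rel leaf 94.19196371885437 jaw 19.7595225152852 w 17.635094561532533
F tang(cw) rad z -1.9612380612398594 -2.5548665498004803 4.60078777861477 pos [0.6091 0.092  0.1063]
```

Emit:
play_rows --translation '[[0.1,0,2],[0,0,0],[0,0,0],[0.1,0,2],[0,0,0],[0,0,0],[0,0,0],[0,0,0],[0,0,0],[0,0,0]]' --turn '[[0,0.025,0],[0,0,0],[0,0,0],[0,0.025,0],[0,0,0],[0,0,0],[0,0,0],[0,0,0],[0,0,0],[0,0,0]]' --fingers '[-1,-1,-1,-1,-1,-1,-1,-1,-1,-1]'

```text
time: 8.63
position: [0.6129, 0.093, 0.1063]
tool_rot: [-1.335, 0.989, -0.989]
ft_force: [-0.6, -3.5, 5.1]
grip_width: 0.199
```

```bash
python3 lev.py
```

```text
r 0.07988990594990042 lever deg rel leaf 91.35218014484013 jaw 16.888928403175623 w 17.331901587082413
F tang(cw) rad z -1.3584877122541679 -3.2468306678414005 5.072126116019747 pos [0.6129 0.093  0.1063]
```

Emit:
play_rows --translation '[[0.1,-0.5,1.5],[0,0,0],[0,0,0],[0,0,0],[0,0,0],[0,0,0],[0,0,0],[0,0,0],[0,0,0],[0,0,0]]' --turn '[[0,0.019,0],[0,0,0],[0,0,0],[0,0,0],[0,0,0],[0,0,0],[0,0,0],[0,0,0],[0,0,0],[0,0,0]]' --fingers '[-1,-1,-1,-1,-1,-1,-1,-1,-1,-1]'

```text
time: 9.47
position: [0.6141, 0.0933, 0.1064]
tool_rot: [-1.328, 1.005, -1.004]
ft_force: [-1.9, -4.3, 4.1]
grip_width: 0.198
```

```bash
python3 lev.py
```

```text
r 0.07988455147496855 lever deg rel leaf 90.4579256364691 jaw 15.758761698113132 w 17.257546405343646
F tang(cw) rad z -2.7814320248038964 -3.808658065119473 4.119944321751438 pos [0.6141 0.0933 0.1064]
```

Emit:
play_rows --translation '[[0.1,0,1.5],[0,0,0],[0,0,0],[0,0,0],[0,0,0],[0,0,0],[0,0,0],[0,0,0],[0,0,0],[0,0,0]]' --turn '[[0,0.019,0],[0,0,0],[0,0,0],[0,0,0],[0,0,0],[0,0,0],[0,0,0],[0,0,0],[0,0,0],[0,0,0]]' --fingers '[-1,-1,-1,-1,-1,-1,-1,-1,-1,-1]'

```text
time: 10.3
position: [0.6158, 0.0936, 0.1064]
tool_rot: [-1.321, 1.019, -1.019]
ft_force: [-1.4, -5.0, 3.6]
grip_width: 0.198
```

```bash
python3 lev.py
```

```text
r 0.07988682876445072 lever deg rel leaf 89.23731185675686 jaw 14.670223854924295 w 17.21794601195196
F tang(cw) rad z -2.3907561393123897 -4.583372392433103 3.5501444095807635 pos [0.6158 0.0936 0.1064]
```

Emit:
play_rows --translation '[[0.8,0,1.5],[0,0,0],[0,0,0],[0,0,0],[0,0,0],[0,0,0],[0,0,0],[0,0,0],[0,0,0],[0,0,0]]' --turn '[[0,0.019,0],[0,0,0],[0,0,0],[0,0,0],[0,0,0],[0,0,0],[0,0,0],[0,0,0],[0,0,0],[0,0,0]]' --fingers '[-1,-1,-1,-1,-1,-1,-1,-1,-1,-1]'

```text
time: 11.13
position: [0.6172, 0.0939, 0.1063]
tool_rot: [-1.313, 1.033, -1.032]
ft_force: [-3.0, -3.5, 4.7]
grip_width: 0.202
```

```bash
python3 lev.py
```

```text
r 0.07985739975041985 lever deg rel leaf 88.18129040389172 jaw 13.59981748934424 w 17.606827813142882
F tang(cw) rad z -3.5523304001096028 -2.943545921742885 4.734488494818896 pos [0.6172 0.0939 0.1063]
```

Emit:
play_rows --translation '[[0.1,0,1.5],[0,0,0],[0,0,0],[0,0,0],[0,0,0],[0,0,0],[0,0,0],[0,0,0],[0,0,0],[0,0,0]]' --turn '[[0,0.019,0],[0,0,0],[0,0,0],[0,0,0],[0,0,0],[0,0,0],[0,0,0],[0,0,0],[0,0,0],[0,0,0]]' --fingers '[-1,-1,-1,-1,-1,-1,-1,-1,-1,-1]'

```text
time: 11.97
position: [0.6183, 0.094, 0.1063]
tool_rot: [-1.306, 1.048, -1.046]
ft_force: [-4.2, -4.9, 5.7]
grip_width: 0.199
```

```bash
python3 lev.py;  python3 - <<'E'
from h import *
s=ctrl.get_image("scene")
a=cv2.resize(s[180:280,230:330],None,fx=6,fy=6,interpolation=cv2.INTER_CUBIC)
cv2.imwrite("pics/a4.png",a)
E
```

```text
r 0.07983737911585906 lever deg rel leaf 87.37650305427331 jaw 12.51590186278391 w 17.310806798609775
F tang(cw) rad z -4.971132547095789 -4.1456478051816745 5.714871890680772 pos [0.6183 0.094  0.1063]
```

View pics/a4.png

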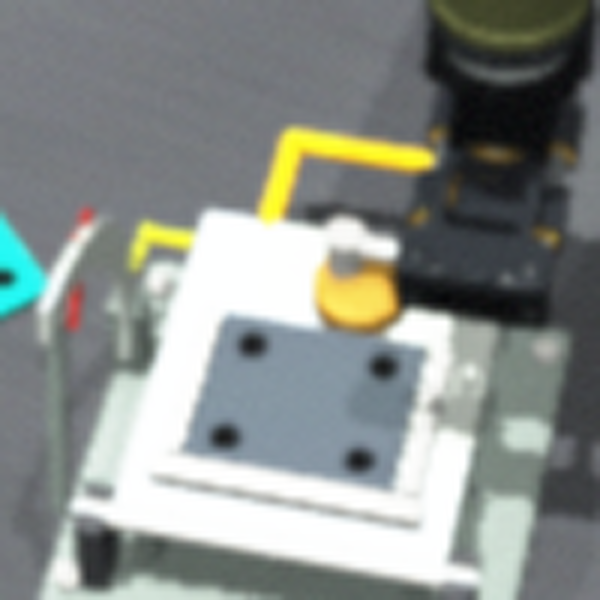

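Plate now looks at the fence and the resistance is rising (5 N). A bit further.

Emit:
play_rows --translation '[[0.5,0,1.2],[0,0,0],[0,0,0],[0,0,0],[0,0,0],[0,0,0],[0,0,0],[0,0,0],[0,0,0],[0,0,0]]' --turn '[[0,0.015,0],[0,0,0],[0,0,0],[0,0,0],[0,0,0],[0,0,0],[0,0,0],[0,0,0],[0,0,0],[0,0,0]]' --fingers '[-1,-1,-1,-1,-1,-1,-1,-1,-1,-1]'

```text
time: 12.85
position: [0.6192, 0.0942, 0.1063]
tool_rot: [-1.301, 1.06, -1.056]
ft_force: [-6.5, -4.1, 6.1]
grip_width: 0.199
```

```bash
python3 lev.py
```

```text
r 0.07983755674366472 lever deg rel leaf 86.7814078645888 jaw 11.68187912596863 w 17.351596142101833
F tang(cw) rad z -7.043296346452387 -2.9982918666828304 6.079329828285967 pos [0.6192 0.0942 0.1063]
```

Emit:
play_rows --translation '[[0.1,0,1.2],[0,0,0],[0,0,0],[0,0,0],[0,0,0],[0,0,0],[0,0,0],[0,0,0],[0,0,0],[0,0,0]]' --turn '[[0,0,0],[0,0,0],[0,0,0],[0,0,0],[0,0,0],[0,0,0],[0,0,0],[0,0,0],[0,0,0],[0,0,0]]' --fingers '[-1,-1,-1,-1,-1,-1,-1,-1,-1,-1]'

```text
time: 13.68
position: [0.6196, 0.0942, 0.1063]
tool_rot: [-1.301, 1.061, -1.055]
ft_force: [-7.4, -3.0, 7.3]
grip_width: 0.199
```

```bash
python3 lev.py
```

```text
r 0.07983278587884353 lever deg rel leaf 86.43765436890297 jaw 11.666150931884019 w 17.34999050251254
F tang(cw) rad z -7.728122837638758 -1.8638831761416486 7.309882336315865 pos [0.6196 0.0942 0.1063]
```

Emit:
play_rows --translation '[[0.1,0,1.5],[0,0,0],[0,0,0],[0,0,0],[0,0,0],[0,0,0],[0,0,0],[0,0,0],[0,0,0],[0,0,0]]' --turn '[[0,0,0],[0,0,0],[0,0,0],[0,0,0],[0,0,0],[0,0,0],[0,0,0],[0,0,0],[0,0,0],[0,0,0]]' --fingers '[-1,-1,-1,-1,-1,-1,-1,-1,-1,-1]'

```text
time: 14.52
position: [0.6204, 0.0944, 0.1062]
tool_rot: [-1.302, 1.063, -1.054]
ft_force: [-9.6, -4.0, 9.3]
grip_width: 0.198
```

```bash
python3 lev.py
```

```text
r 0.07986167886157668 lever deg rel leaf 85.8642351427977 jaw 11.655249116848656 w 17.227999712972732
F tang(cw) rad z -10.105014147213247 -2.627717239812534 9.283148397356648 pos [0.6204 0.0944 0.1062]
```

Emit:
play_rows --translation '[[0,0,0],[0,0,0],[0,0,0],[0,0,0],[0,-20,0],[0,-20,0],[0,-20,0],[0,-20,0],[0,-20,0],[0,0,0]]' --turn '[[0,0,0],[0,0,0],[0,0,0],[0,0,0],[0,0,0],[0,0,0],[0,0,0],[0,0,0],[0,0,0],[0,0,0]]' --fingers '[0,0,0,0,0,0,0,0,0,0]'

```text
time: 15.35
position: [0.6259, 0.0955, 0.211]
tool_rot: [-1.292, 1.053, -1.06]
ft_force: [1.0, 0.9, 0.2]
grip_width: 0.498
```

Emit:
play_rows --translation '[[-35,0,-25],[-35,0,-25],[0,0,-25],[0,0,0],[0,0,0],[0,0,0],[0,0,0],[0,0,0],[0,0,0],[0,0,0]]' --turn '[[0,0,0],[0,0,0],[0,0,0],[0,0,0],[0,0,0],[0,0,0],[0,0,0],[0,0,0],[0,0,0],[0,0,0]]' --fingers '[0,0,0,0,0,0,0,0,0,0]'

```text
time: 16.18
position: [0.5381, 0.1455, 0.2064]
tool_rot: [-1.298, 1.059, -1.059]
ft_force: [-0.2, 0.3, 0.1]
grip_width: 0.501
```

```bash
python3 - <<'E'
from h import *
p,R=tool();print(p.round(4),R.as_matrix().round(3))
s=ctrl.get_image("scene");t=ctrl.get_image("top")
cv2.imwrite("pics/scene5.png",s);cv2.imwrite("pics/top5.png",t)
a=cv2.resize(s[180:280,230:330],None,fx=4,fy=4,interpolation=cv2.INTER_CUBIC);b=cv2.resize(t[120:220,220:320],None,fx=4,fy=4,interpolation=cv2.INTER_CUBIC)
cv2.imwrite("pics/a5.png",np.hstack([a,b]))
E
```

```text
[0.5381 0.1455 0.2064] [[ 0.201  0.     0.98 ]
 [-0.98  -0.     0.201]
 [ 0.001 -1.    -0.   ]]
```

View pics/a5.png

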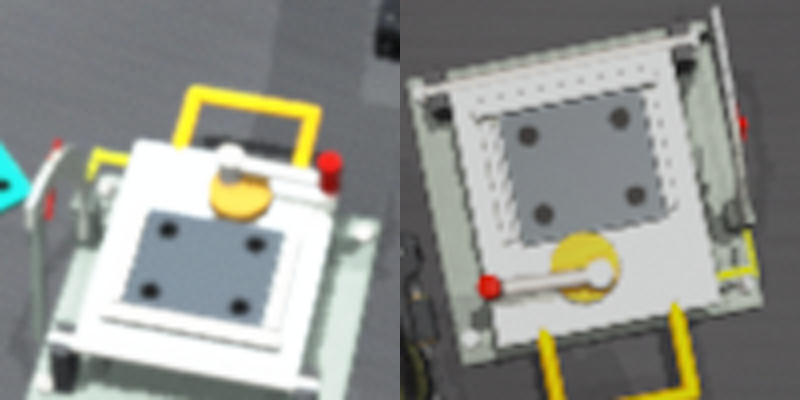

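```bash
python3 - <<'E'
from h import *
a=np.radians(12.1);d=np.array([np.cos(a),np.sin(a),0])
R0=down(12.1); Rt=R0*Ro.from_rotvec([.26,0,0])
B=np.array([.5366,-.005,.065]); 
for n in("top","scene"):
    im=cv2.imread(f"pics/{n}5.png");im=cv2.resize(im,None,fx=4,fy=4,interpolation=cv2.INTER_CUBIC)
    for q in (B,B+.05*np.array([-d[1],d[0],0]),B-.05*np.array([-d[1],d[0],0])):
        u=proj(n,q)[0]*4+1.5;cv2.circle(im,tuple(u.astype(int)),5,(255,0,255),2)
    u=(proj(n,B)[0]*4).astype(int);cv2.imwrite(f"pics/b_{n}.png",im[u[1]-150:u[1]+150,u[0]-200:u[0]+200])
i=np.hstack([cv2.imread(f"pics/b_{n}.png") for n in("top","scene")]);cv2.imwrite("pics/b.png",i)
y=Rt.as_matrix()[:,1];T=B+.019*y;print(T,[x.round(3) for x in plan(T,Rt)]); 
print("above",[x.round(3) for x in plan(T-.09*y,Rt)])
E
```

```text
[ 0.54137601 -0.00397611  0.04663859] [array([147.264, 159.854, -26.689]), array([ 0.26 , -0.009,  0.001])]
above [array([147.494,  72.88 , -49.826]), array([ 0.26 , -0.009,  0.001])]
```

View pics/b.png

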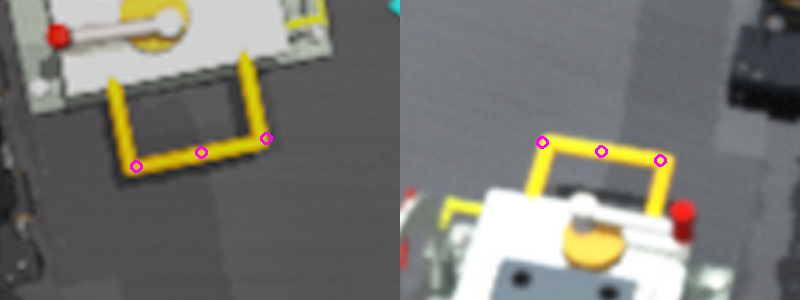

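Emit:
play_rows --translation '[[30,0,-10],[30,0,-10],[30,0,-10],[30,0,-10],[27,0,-10],[0,0,0],[0,0,0],[0,0,0],[0,0,0],[0,0,0]]' --turn '[[0,0,0],[0,0,0],[0,0,0],[0,0,0],[0,0,0],[0.09,0,0],[0.09,0,0],[0.08,0,0],[0,0,0],[0,0,0]]' --fingers '[0,0,0,0,0,0,0,0,0,0]'

```text
time: 17.12
position: [0.5176, -0.0081, 0.2069]
tool_rot: [-1.087, 0.889, -1.153]
ft_force: [-0.4, 0.5, 0.4]
grip_width: 0.503
```

```bash
python3 - <<'E'
from h import *
Rt=down(12.1)*Ro.from_rotvec([.26,0,0])
print([x.round(3) for x in plan([.5414,-.004,.0466],Rt)],np.round(st()["joint_positions"],2))
E
```

```text
[array([  1.156, 161.118, -17.882]), array([-0.   , -0.008, -0.   ])] [-0.79 -0.23  0.71  2.03  0.14  1.04  0.07]
```

Emit:
play_rows --translation '[[1,0,-9],[0,0,-9],[0,20,0],[0,20,0],[0,20,0],[0,20,0],[0,0,0],[0,0,0],[0,0,0],[0,0,0]]' --turn '[[0,0,0],[0,0,0],[0,0,0],[0,0,0],[0,0,0],[0,0,0],[0,0,0],[0,0,0],[0,0,0],[0,0,0]]' --fingers '[0,0,0,0,0,0,0,0,0,0]'

```text
time: 17.95
position: [0.5226, -0.0085, 0.126]
tool_rot: [-1.088, 0.886, -1.155]
ft_force: [-0.6, -0.0, -0.2]
grip_width: 0.499
```

```bash
python3 - <<'E'
from h import *
Rt=down(12.1)*Ro.from_rotvec([.26,0,0])
print([x.round(3) for x in plan([.5414,-.004,.0466],Rt)],np.round(st()["joint_positions"],2))
E
```

```text
[array([-0.594, 81.691, -1.831]), array([-0.002, -0.008,  0.002])] [-0.79 -0.12  0.76  2.13  0.05  0.84  0.15]
```

Emit:
play_rows --translation '[[0,20,-1],[0,20,-1],[0,20,0],[0,0,0],[0,0,0],[0,0,0],[0,0,0],[0,0,0],[0,0,0],[0,0,0]]' --turn '[[0,0,0],[0,0,0],[0,0,0],[0,0,0],[0,0,0],[0,0,0],[0,0,0],[0,0,0],[0,0,0],[0,0,0]]' --fingers '[0,0,0,0,0,0,0,0,0,0]'

```text
time: 18.78
position: [0.5351, -0.0056, 0.0668]
tool_rot: [-1.087, 0.887, -1.154]
ft_force: [0.8, -0.1, 0.4]
grip_width: 0.499
```

```bash
python3 - <<'E'
from h import *
Rt=down(12.1)*Ro.from_rotvec([.26,0,0])
print([x.round(3) for x in plan([.5414,-.004,.0466],Rt)],np.round(st()["joint_positions"],2))
s=ctrl.get_image("scene")
a=cv2.resize(s[150:270,230:350],None,fx=5,fy=5,interpolation=cv2.INTER_CUBIC)
cv2.imwrite("pics/a6.png",a)
E
```

```text
[array([-0.269, 21.212,  1.03 ]), array([-0.001, -0.008,  0.001])] [-0.79  0.03  0.81  2.16 -0.12  0.71  0.3 ]
```

View pics/a6.png

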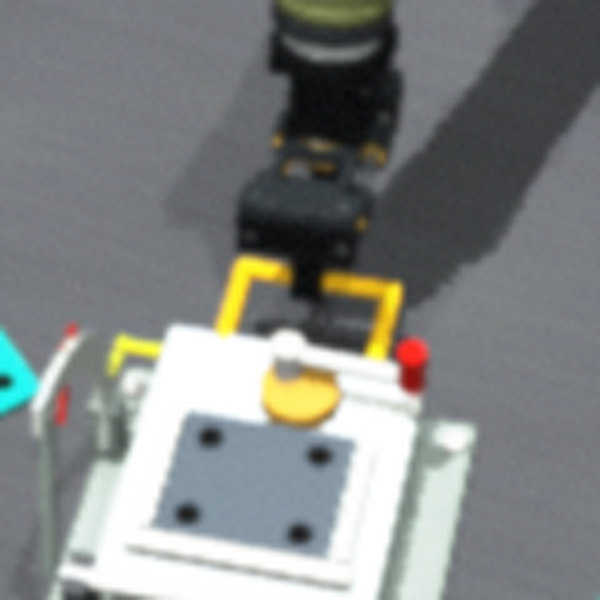

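Bar straddled, no contact. Advance 20 mm and close.

Emit:
play_rows --translation '[[0,10,1],[0,10,0],[0,0,0],[0,0,0],[0,0,0],[0,0,0],[0,0,0],[0,0,0],[0,0,0],[0,0,0]]' --turn '[[0,0,0],[0,0,0],[0,0,0],[0,0,0],[0,0,0],[0,0,0],[0,0,0],[0,0,0],[0,0,0],[0,0,0]]' --fingers '[0,0,0,-1,-1,-1,-1,-1,-1,-1]' --grip_force 45

```text
time: 19.67
position: [0.5406, -0.0045, 0.0473]
tool_rot: [-1.088, 0.888, -1.154]
ft_force: [-1.9, -0.3, 2.8]
grip_width: 0.122
```

Emit:
play_rows --translation '[[0,0,0],[0,0,0],[0,0,0],[0,0,0],[0,0,0],[0,0,0],[0,0,0],[0,0,0],[0,0,0],[0,0,0]]' --turn '[[0,0,0],[0,0,0],[0,0,0],[0,0,0],[0,0,0],[0,0,0],[0,0,0],[0,0,0],[0,0,0],[0,0,0]]' --fingers '[-1,-1,-1,-1,-1,-1,-1,-1,-1,-1]'

```text
time: 20.5
position: [0.5406, -0.0045, 0.0472]
tool_rot: [-1.089, 0.888, -1.154]
ft_force: [-3.7, 0.2, 5.5]
grip_width: 0.124
```

```bash
python3 - <<'E'
import numpy as np
a=np.arange(0,21)*.04;f=262*(1-np.cos(a));u=262*np.sin(a);c,s=np.cos(.262),np.sin(.262)
y=f*s-u*c;z=f*c+u*s
print([[0,round(p,1),round(q,1)] for p,q in zip(np.diff(np.round(y,1)),np.diff(np.round(z,1)))])
E
```

```text
[[0, np.float64(-10.1), np.float64(2.9)], [0, np.float64(-9.9), np.float64(3.3)], [0, np.float64(-9.8), np.float64(3.7)], [0, np.float64(-9.7), np.float64(4.1)], [0, np.float64(-9.4), np.float64(4.5)], [0, np.float64(-9.3), np.float64(4.9)], [0, np.float64(-9.1), np.float64(5.2)], [0, np.float64(-8.9), np.float64(5.6)], [0, np.float64(-8.6), np.float64(5.9)], [0, np.float64(-8.4), np.float64(6.3)], [0, np.float64(-8.1), np.float64(6.6)], [0, np.float64(-7.9), np.float64(6.9)], [0, np.float64(-7.6), np.float64(7.3)], [0, np.float64(-7.3), np.float64(7.5)], [0, np.float64(-6.9), np.float64(7.8)], [0, np.float64(-6.7), np.float64(8.1)], [0, np.float64(-6.3), np.float64(8.4)], [0, np.float64(-6.0), np.float64(8.6)], [0, np.float64(-5.7), np.float64(8.8)], [0, np.float64(-5.3), np.float64(9.0)]]
```

Emit:
play_rows --translation '[[0,-10.1,2.9],[0,-9.9,3.3],[0,-9.8,3.7],[0,-9.7,4.1],[0,-9.4,4.5],[0,0,0],[0,0,0],[0,0,0],[0,0,0],[0,0,0]]' --turn '[[0,0,0],[0,0,0],[0,0,0],[0,0,0],[0,0,0],[0,0,0],[0,0,0],[0,0,0],[0,0,0],[0,0,0]]' --fingers '[-1,-1,-1,-1,-1,-1,-1,-1,-1,-1]'

```text
time: 21.33
position: [0.5452, -0.0036, 0.0985]
tool_rot: [-1.09, 0.889, -1.154]
ft_force: [-4.4, -1.1, 2.1]
grip_width: 0.121
```

```bash
cat > leaf.py <<'E'
from h import *
s=st();p,R=tool(s);g=p-.019*R.as_matrix()[:,1];a=np.radians(12.1);d=np.array([np.cos(a),np.sin(a)])
H=np.array([.5366,-.005])+.262*d   # hinge
x=(g[:2]-H)@d;z=g[2]-.065;print("bar leaf x,z",x,z,"ang",np.arctan2(z,-x),"r",np.hypot(x,z),"w",s["grip_width"]*87)
f=np.array(s["ft_force"]);print("F fwd,up",f[:2]@d,f[2],"pos",p.round(4),"tilt",np.degrees(np.arcsin(-R.as_matrix()[2,1])))
E
python3 leaf.py
```

```text
bar leaf x,z -0.2581528438881812 0.05186464322032139 ang 0.19826726159079575 r 0.263311283510462 w 10.532278786865108
F fwd,up -4.5217897934854205 2.079817173306846 pos [ 0.5452 -0.0036  0.0985] tilt 75.1984807366412
```

Emit:
play_rows --translation '[[0,-9.3,4.9],[0,-9.1,5.2],[0,-8.9,5.6],[0,-8.6,5.9],[0,-8.4,6.3],[0,-8.1,6.6],[0,-7.9,6.9],[0,0,0],[0,0,0],[0,0,0]]' --turn '[[0,0,0],[0,0,0],[0,0,0],[0,0,0],[0,0,0],[0,0,0],[0,0,0],[0,0,0],[0,0,0],[0,0,0]]' --fingers '[-1,-1,-1,-1,-1,-1,-1,-1,-1,-1]'

```text
time: 22.17
position: [0.5684, 0.001, 0.1693]
tool_rot: [-1.091, 0.891, -1.152]
ft_force: [-13.5, -2.7, 3.5]
grip_width: 0.124
```

```bash
python3 leaf.py;  python3 - <<'E'
from h import *
s=ctrl.get_image("scene");cv2.imwrite("pics/scene7.png",s)
a=cv2.resize(s[150:270,230:350],None,fx=5,fy=5,interpolation=cv2.INTER_CUBIC)
cv2.imwrite("pics/a7.png",a)
E
```

```text
bar leaf x,z -0.23441221687562755 0.1226532955428496 ang 0.4820644350732778 r 0.26456174766596147 w 10.747130388616231
F fwd,up -13.747897905323454 3.4841483153608195 pos [0.5684 0.001  0.1693] tilt 75.3445856896968
```

View pics/a7.png

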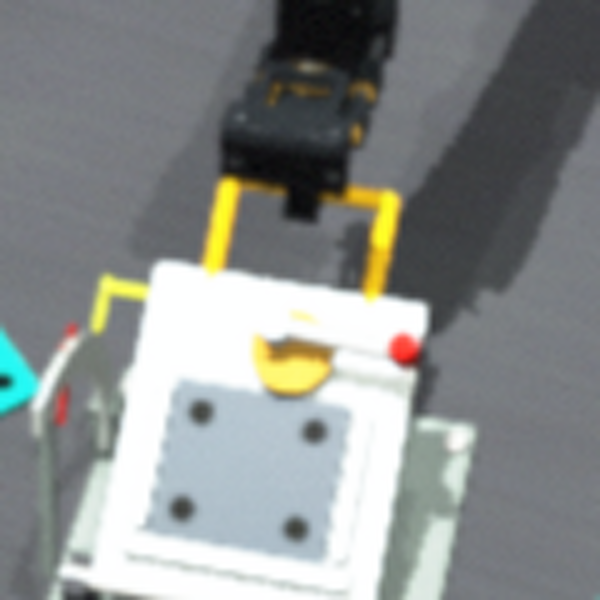

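Emit:
play_rows --translation '[[0,-0.4,-1.5],[0,-7.6,7],[0,-7.3,7.2],[0,-6.9,7.5],[0,-6.7,7.8],[0,-6.3,8.1],[0,-6,8.3],[0,0,0],[0,0,0],[0,0,0]]' --turn '[[0,0,0],[0,0,0],[0,0,0],[0,0,0],[0,0,0],[0,0,0],[0,0,0],[0,0,0],[0,0,0],[0,0,0]]' --fingers '[-1,-1,-1,-1,-1,-1,-1,-1,-1,-1]'

```text
time: 23.05
position: [0.6021, 0.0077, 0.222]
tool_rot: [-1.089, 0.888, -1.154]
ft_force: [-11.1, -4.2, 2.6]
grip_width: 0.125
```

```bash
python3 leaf.py;  python3 - <<'E'
from h import *
s=ctrl.get_image("scene");t=ctrl.get_image("top");cv2.imwrite("pics/scene8.png",s);cv2.imwrite("pics/top8.png",t)
a=cv2.resize(s[200:250,225:265],None,fx=10,fy=10,interpolation=cv2.INTER_CUBIC);b=cv2.resize(t[130:180,285:325],None,fx=10,fy=10,interpolation=cv2.INTER_CUBIC)
cv2.imwrite("pics/a8.png",np.hstack([a,b]))
E
```

```text
bar leaf x,z -0.20022621462110463 0.17535777866523417 ang 0.7192819561069476 r 0.26615951525335685 w 10.848020133232438
F fwd,up -11.713636284209068 2.6490850497141984 pos [0.6021 0.0077 0.222 ] tilt 75.11392334753405
```

View pics/a8.png

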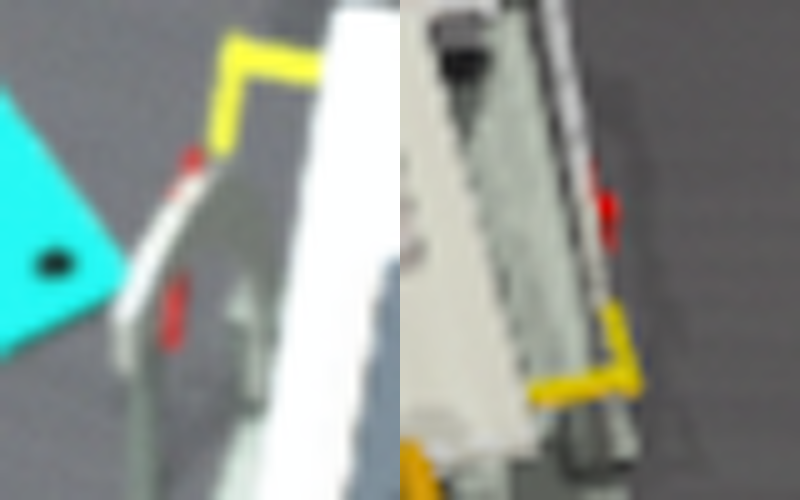

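```bash
cat > fit2.py <<'E'
from h import *
P=np.array([[-262,50,65],[-262,-50,65],[-200,85,70],[-200,-85,70]])/1e3
top=np.array([[240,374],[340,354],[195,318],[358,283]])/3+[180,100]
sc=np.array([[445,137],[293,116],[477,213],[222,180]])/5+[220,180]
def pol(r,a,y): return [-r*np.cos(a),y,.065+r*np.sin(a)]
# params: h3, offs top2, offs scene2, rn, yn, leafnow, ptr, rin
def f(q):
    h=q[:3];o={"top":q[3:5],"scene":q[5:7]};rn,yn,ln,pt,ri=q[7:]
    pr=lambda n,X:(proj(n,W(h,X))+o[n])
    e=[(pr("top",P)-top).ravel(),(pr("scene",P)-sc).ravel()]
    e+=[(pr("top",[pol(rn,0,yn)])-[308.9,188.6]).ravel(),(pr("scene",[pol(rn,0,yn)])-[254,217.6]).ravel()]
    e+=[(pr("top",[pol(rn,ln,yn)])-[308.8,168.4]).ravel(),(pr("scene",[pol(rn,ln,yn)])-[248.2,204.5]).ravel()]
    e+=[(pr("top",[pol(.152,pt,-.117)])-[306.1,154.7]).ravel(),(pr("scene",[pol(.152,pt,-.117)])-[244.4,215]).ravel()]
    e+=[(pr("scene",[pol(ri,pt,-.117)])-[242.2,234.7]).ravel()]
    return np.r_[np.concatenate(e)/.5,q[3:7]/.8]
r=least_squares(f,[.792,.052,.211,0,0,0,0,.2,-.117,.7,.83,.09])
J=np.linalg.inv(r.jac.T@r.jac)
for n,v,s in zip("hx hy yaw ot0 ot1 os0 os1 rn yn leafnow ptr ri".split(),r.x,np.sqrt(np.diag(J))):print(n,round(v,4),round(s,4))
print((r.fun*.5).reshape(-1,2).round(1))
E
python3 fit2.py
```

```text
hx 0.7926 0.002
hy 0.0512 0.002
yaw 0.1999 0.005
ot0 0.225 0.6109
ot1 0.298 0.6416
os0 0.3991 0.5531
os1 0.2881 0.4875
rn 0.1849 0.0012
yn -0.1159 0.0009
leafnow 0.7022 0.0116
ptr 0.8416 0.0121
ri 0.0914 0.0017
[[ 0.2 -0.2]
 [-0.4 -0.4]
 [-0.5  0.5]
 [ 0.9  0.6]
 [-0.8  0.7]
 [ 0.2  0.2]
 [ 0.1  0.6]
 [-0.2 -1.2]
 [ 0.3 -0.6]
 [-0.   0.2]
 [-0.3 -0. ]
 [ 0.2 -0.7]
 [-0.3 -0.1]
 [ 0.4 -0. ]
 [ 0.1  0. ]
 [ 0.1  0.2]
 [ 0.2  0.2]]
```

Emit:
play_rows --translation '[[0,-4.4,6],[0,-4.3,6.2],[0,-4.2,6.4],[0,-4,6.5],[0,0,0],[0,0,0],[0,0,0],[0,0,0],[0,0,0],[0,0,0]]' --turn '[[0,0,0],[0,0,0],[0,0,0],[0,0,0],[0,0,0],[0,0,0],[0,0,0],[0,0,0],[0,0,0],[0,0,0]]' --fingers '[-1,-1,-1,-1,-1,-1,-1,-1,-1,-1]'

```text
time: 23.98
position: [0.6225, 0.0117, 0.2444]
tool_rot: [-1.088, 0.885, -1.156]
ft_force: [-4.5, -3.8, -5.1]
grip_width: 0.122
```

```bash
python3 leaf.py;  cat > look.py <<'E'
import sys
from h import *
k=sys.argv[1]
s=ctrl.get_image("scene");t=ctrl.get_image("top");cv2.imwrite(f"pics/scene{k}.png",s);cv2.imwrite(f"pics/top{k}.png",t)
a=cv2.resize(s[190:240,225:265],None,fx=10,fy=10,interpolation=cv2.INTER_CUBIC);b=cv2.resize(t[130:180,285:325],None,fx=10,fy=10,interpolation=cv2.INTER_CUBIC)
cv2.imwrite(f"pics/a{k}.png",np.hstack([a,b]))
E
python3 look.py 9
```

```text
bar leaf x,z -0.1794695709373015 0.19773451459867009 ang 0.8337822855482823 r 0.267036074634104 w 10.585057011862851
F fwd,up -5.146449096254124 -5.062170772189477 pos [0.6225 0.0117 0.2444] tilt 74.97593013835206
```

View pics/a9.png

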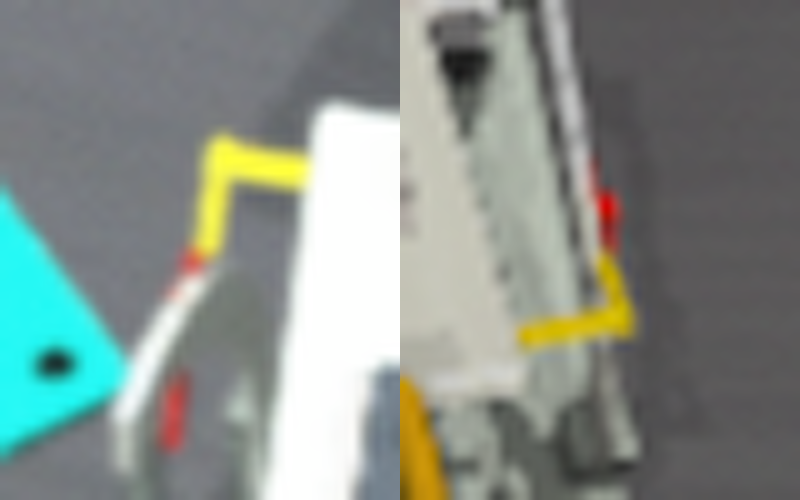

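```bash
sed -e 's/rn,yn,ln,pt,ri=q\[7:\]/rn,yn,ln,pt,ri,l2=q[7:]/' -e 's/^    e+=\[(pr("scene",\[pol(ri/    e+=[(pr("top",[pol(rn,l2,yn)])-[308,162.7]).ravel(),(pr("scene",[pol(rn,l2,yn)])-[246.7,204.9]).ravel()]\n&/' -e 's/.83,.09\]/.83,.09,.82]/' -e 's/ptr ri"/ptr ri l2"/' fit2.py > fit3.py; python3 fit3.py
python3 - <<'E'
import cv2,numpy as np
s=cv2.imread("pics/scene9.png")[198:240,232:262];t=cv2.imread("pics/top9.png")[140:175,290:320]
cv2.imwrite("pics/z9.png",np.hstack([cv2.resize(s,(400,560),interpolation=cv2.INTER_LANCZOS4),cv2.resize(t,(400,467),interpolation=cv2.INTER_LANCZOS4)[:467] if 0 else cv2.copyMakeBorder(cv2.resize(t,(400,467),interpolation=cv2.INTER_LANCZOS4),0,93,0,0,cv2.BORDER_CONSTANT)]))
E
```

```text
hx 0.7926 0.002
hy 0.051 0.0019
yaw 0.1991 0.005
ot0 0.2369 0.6094
ot1 0.3496 0.6399
os0 0.4095 0.5506
os1 0.3243 0.4866
rn 0.1842 0.0011
yn -0.1161 0.0008
leafnow 0.7 0.0116
ptr 0.8431 0.0121
ri 0.0915 0.0017
l2 0.8115 0.0103
[[ 0.2 -0.2]
 [-0.4 -0.3]
 [-0.5  0.5]
 [ 0.9  0.7]
 [-0.8  0.8]
 [ 0.2  0.3]
 [ 0.1  0.6]
 [-0.2 -1.2]
 [ 0.3 -0.7]
 [-0.1  0.4]
 [-0.2  0. ]
 [ 0.1 -0.4]
 [-0.3 -0.1]
 [ 0.4  0. ]
 [-0.2 -0.1]
 [ 0.1 -0.6]
 [ 0.1  0. ]
 [ 0.1  0.2]
 [ 0.3  0.2]]
```

View pics/z9.png

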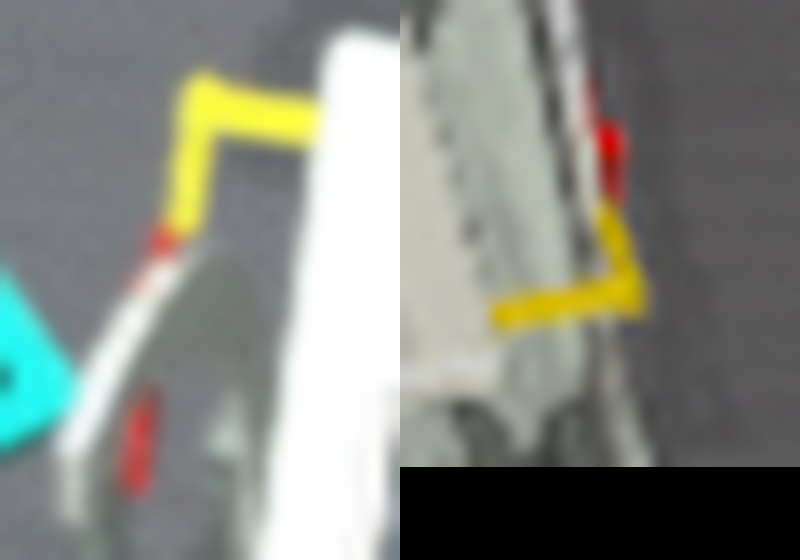

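```bash
cat > fit4.py <<'E'
from h import *
P=np.array([[-262,50,65],[-262,-50,65],[-200,85,70],[-200,-85,70]])/1e3
top=np.array([[240,374],[340,354],[195,318],[358,283]])/3+[180,100]
sc=np.array([[445,137],[293,116],[477,213],[222,180]])/5+[220,180]
def pol(r,a,y): return [-r*np.cos(a),y,.065+r*np.sin(a)]
# per leaf state: top corner, top tip, scene corner, scene tip
N=[[(308.7,188),(306.7,177.8),(254.2,218),(252.8,224.7)],
   [(308,167.8),(305.8,160.5),(248.6,205),(247.1,215.2)],
   [(307.4,161.75),(305.45,155.9),(247,205.35),(245.8,215.5)]]
import sys,json
if len(sys.argv)>1: N.append(json.loads(sys.argv[1]))
def f(q):
    h=q[:3];o={"top":q[3:5],"scene":q[5:7]};rn,rt,yn,pt,ri=q[7:12];L=np.r_[0,q[12:]]
    pr=lambda n,X:(proj(n,W(h,X))+o[n])
    e=[(pr("top",P)-top).ravel(),(pr("scene",P)-sc).ravel()]
    for l,n in zip(L,N):
        X=[pol(rn,l,yn),pol(rt,l,yn)]
        e+=[(pr("top",X)-n[:2]).ravel(),(pr("scene",X)-n[2:]).ravel()]
    e+=[(pr("top",[pol(.152,pt,-.117)])-[306.1,155]).ravel(),(pr("scene",[pol(.152,pt,-.117),pol(ri,pt,-.117)])-[[244.5,215],[242,234.8]]).ravel()]
    return np.r_[np.concatenate(e)/.5,q[3:7]/.8]
r=least_squares(f,[.792,.052,.211,0,0,0,0,.184,.155,-.115,.83,.09]+[.7,.81,.84][:len(N)-1])
J=np.linalg.inv(r.jac.T@r.jac)
for n,v,s in zip("hx hy yaw ot0 ot1 os0 os1 rn rt yn ptr ri l1 l2 l3".split(),r.x,np.sqrt(np.diag(J))):print(n,round(v,4),round(s,4))
print((r.fun*.5).reshape(-1,2).round(1).tolist())
d=r.x[-1]-r.x[10];v=J[-1,-1]+J[10,10]-2*J[-1,10];print("last leaf - ptr",d,np.sqrt(v))
E
python3 fit4.py
```

```text
hx 0.7927 0.002
hy 0.0507 0.0019
yaw 0.1979 0.0049
ot0 0.3261 0.6045
ot1 0.365 0.6341
os0 0.481 0.5467
os1 0.326 0.4831
rn 0.1826 0.0011
rt 0.152 0.0011
yn -0.1145 0.0007
ptr 0.8392 0.012
ri 0.0909 0.0017
l1 0.7109 0.0092
l2 0.8242 0.0083
[[0.3, -0.2], [-0.3, -0.2], [-0.4, 0.5], [1.0, 0.7], [-0.7, 0.8], [0.3, 0.3], [0.2, 0.7], [-0.1, -1.2], [-0.0, -0.5], [-0.1, -0.2], [0.1, 0.4], [-0.9, 0.9], [-0.0, -0.1], [0.0, 0.1], [0.1, -0.4], [0.0, -0.6], [-0.2, 0.0], [-0.2, -0.2], [0.2, -0.4], [0.0, -0.5], [-0.1, -0.1], [0.3, -0.0], [0.3, 0.0], [0.2, 0.2], [0.3, 0.2]]
last leaf - ptr -0.014962884362122564 0.013132780944712156
```

Emit:
play_rows --translation '[[0,-1.4,2.3],[0,-1.4,2.3],[0,0,0],[0,0,0],[0,0,0],[0,0,0],[0,0,0],[0,0,0],[0,0,0],[0,0,0]]' --turn '[[0,0,0],[0,0,0],[0,0,0],[0,0,0],[0,0,0],[0,0,0],[0,0,0],[0,0,0],[0,0,0],[0,0,0]]' --fingers '[-1,-1,-1,-1,-1,-1,-1,-1,-1,-1]'

```text
time: 24.92
position: [0.6251, 0.0122, 0.2469]
tool_rot: [-1.09, 0.887, -1.155]
ft_force: [-4.2, -3.7, -7.5]
grip_width: 0.122
```

```bash
python3 leaf.py; cat > zoom.py <<'E'
import sys
from h import *
k=sys.argv[1]
S=np.mean([ctrl.get_image("scene").astype(float) for _ in range(3)],0);T=np.mean([ctrl.get_image("top").astype(float) for _ in range(3)],0)
S=S.round().astype(np.uint8);T=T.round().astype(np.uint8);cv2.imwrite(f"pics/scene{k}.png",S);cv2.imwrite(f"pics/top{k}.png",T)
s=S[198:240,232:262];t=T[140:175,290:320]
I=lambda a,w,h:cv2.resize(a,(w,h),interpolation=cv2.INTER_CUBIC)
cv2.imwrite(f"pics/z{k}.png",np.hstack([I(s,400,560),cv2.copyMakeBorder(I(t,400,467),0,93,0,0,cv2.BORDER_CONSTANT)]))
E
python3 zoom.py 10
```

```text
bar leaf x,z -0.17674886257696285 0.2002420038708193 ang 0.8476352157281308 r 0.2670899109596829 w 10.617330257843124
F fwd,up -4.8758994373771065 -7.4604648334115184 pos [0.6251 0.0122 0.2469] tilt 75.13766595029317
```

View pics/z10.png

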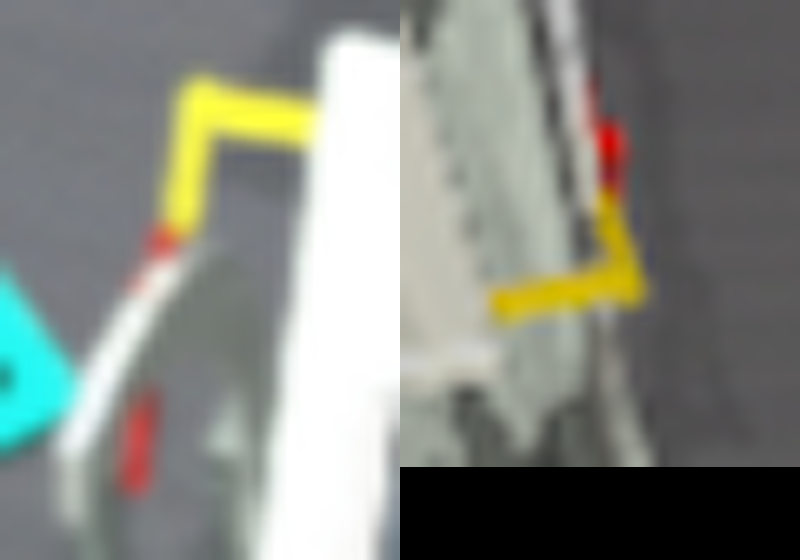

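```bash
python3 fit4.py "[[307.4,161.15],[305.45,154.8],[247,205.5],[245.65,215.6]]" | grep -v '\[\['
```

```text
hx 0.7927 0.002
hy 0.0506 0.0019
yaw 0.1971 0.0048
ot0 0.351 0.603
ot1 0.3809 0.6325
os0 0.515 0.5447
os1 0.3606 0.4825
rn 0.1823 0.001
rt 0.1516 0.001
yn -0.1145 0.0007
ptr 0.8405 0.0119
ri 0.0909 0.0017
l1 0.7102 0.0093
l2 0.8237 0.0083
l3 0.8392 0.0082
last leaf - ptr -0.0013109712076934121 0.012989216169520763
```

```bash
python3 - <<'E'
import cv2,numpy as np
def red(f):
    a=cv2.imread(f).astype(int);return a[...,2]-np.maximum(a[...,1],a[...,0])
def yel(f):
    a=cv2.imread(f).astype(int);return np.minimum(a[...,2],a[...,1])-a[...,0]
for f in("top0","top5"):
    print(f,"red");print(red(f"pics/{f}.png")[146:160,302:310])
print("scene0 red");print(red("pics/scene0.png")[211:238,239:249])
print("top0 yel");print(yel("pics/top0.png")[174:193,299:312])
print("top10 yel");print(yel("pics/top10.png")[150:166,297:312])
E
```

```text
top0 red
[[ -1  13  37   1   1   1   1   1]
 [ -2  16  42   1   1   1   0   0]
 [ -1  19  49  19   8   1   1   0]
 [  0  18  65 116  62   0   1  -1]
 [  0   9  56 192 117  12   1   0]
 [  0   0  24 147 110  24   0   1]
 [  0   0  13  92  75  11   1   0]
 [ -1   1  13  88  71   0   0   0]
 [ -3   2   5  54  70   1  -1   0]
 [ -5   1   1  16  28   1   1   1]
 [ -4   1   1   1   0   1  -1   1]
 [ -5   0   1   1   1   0   1   1]
 [ -6   1   0   1   2   0   0   1]
 [ -7  -1   0   1   1   1   1   1]]
top5 red
[[ -2  12  40   1   1   0   1   2]
 [ -1  17  42   1   1   1   0   1]
 [ -1  19  50  18   7   0   1   0]
 [  0  18  65 115  63   0   1   1]
 [  1  10  57 184 116  12   1   0]
 [  1   1  25 147 111  24   1   1]
 [  0   0  13  92  75  10   0   1]
 [  0   1  12  86  71   0   0   0]
 [ -3   2   5  55  70   0   0   0]
 [ -3   1   2  18  28   1   3   1]
 [ -5   0   1   2   2   1   1   0]
 [ -6   0   1   1   0  -1   0   0]
 [ -6   0   1   1   1   0   0   2]
 [ -6  -1   0   0   1   1   1   1]]
scene0 red
[[ -9  -7  -7  -7  -7  -6  -7  -9  -9  -6]
 [-10  -8  -7  -9  -8  -7  -5  -7  -6  -7]
 [ 
[... 2446 characters left out ...]
0  -2]
 [  5   4   4   5   5   4   8  46 143  58  -1   0   0   0  -1]
 [  4   5   5   6   5   3   5  39 142  89  -2   0  -1  -1  -1]
 [  4   4   5   4   4   4   5  33 147 139  19  -2  -1  -1  -2]
 [  6   4   3   4   5   4   3  12  84 152  58  -2  -1   0  -1]
 [  4   4   5   4   4   3  13  34  74 153  94  -1   0   0  -1]
 [  4  12  31  35  41  52  75 114 156 168 147  21  -1  -1   0]
 [ 53  67 103 129 173 175 176 177 174 172 158  50  -2   0  -2]
 [168 176 177 177 177 157 169 106  79 100 105  30  -1  -1  -1]
 [116 138 106  84  67  56  47  16   9  12  15  -2  -1   0  -1]
 [ 43  46  20   3   4   4   4   7   8   2  -1  -1  -1   0  -1]
 [  6   4   4   4   3   4   4   7   7   2   0  -1   0   0  -1]]
```

```bash
python3 - <<'E'
import cv2,numpy as np
a=cv2.imread("pics/top0.png");b=cv2.imread("pics/top10.png")
print("R top0 ptr");print(a[146:158,301:310,2])
print("R top10 needle");print(b[146:166,300:312,2]);print("B");print(b[146:166,300:312,0])
I=lambda x:cv2.resize(x,None,fx=22,fy=22,interpolation=cv2.INTER_NEAREST)
cv2.imwrite("pics/zz.png",np.hstack([I(a[143:168,297:313]),I(b[143:168,297:313])]))
E
```

```text
R top0 ptr
[[106 171 179 114  87  87  83  76  76]
 [ 85 158 188 135  85  86  81  76  77]
 [ 83 154 194 148  93  90  83  79  77]
 [ 97 145 188 170 156 133  82  79  78]
 [116 125 177 193 203 175  92  79  78]
 [135 111 170 181 172 164  99  78  78]
 [141 101 166 172 135 130  88  78  78]
 [148  88 156 173 141 134  83  79  79]
 [155 102 152 172 138 135  85  80  78]
 [167 128 143 168 128 106  87  85  79]
 [174 141 127 155 121  86  86  82  79]
 [175 141 114 153 135  87  88  84  79]]
R top10 needle
[[135 109 174 183 116  88  87  84  79  78  82  87]
 [144  88 164 193 138  88  87  83  78  78  82  87]
 [152  86 158 199 152  95  92  85  79  79  83  87]
 [156  99 149 192 174 160 136  85  80  79  83  88]
 [164 120 128 180 198 207 180  94  80  79  85  90]
 [174 139 113 174 186 177 168 101  80  80  84  89]
 [179 144 103 171 176 138 134  90  80  80  84  90]
 [183 151  92 159 177 145 138  85  80  80  85  90]
 [181 159 104 155 187 168 148  87  83  81  85  90]
 [180 172 132 139 187 187 149  90  86  80  83  88]
 [182 179 144 102 140 177 161  89  86  80  80  85]
 [180 180 146  91 126 181 181 107  85  80  8
[... 738 characters left out ...]
159 152  38  56  79  80  79  83  89]
 [178 148  88 149 154  52  64  85  80  80  83  89]
 [177 155 100 145 150  13  62  86  83  80  84  90]
 [175 167 128 130 127  10  61  89  85  80  83  88]
 [176 174 141  97  91  10  51  88  84  80  80  84]
 [176 176 142  86  86  10  17  81  85  79  80  84]
 [175 176 146  89  92  58  10  67  86  81  80  85]
 [173 177 153 102  96  75  10  52  85  80  80  83]
 [142 144 122  81  52  17  10  16  78  82  80  79]
 [ 50  10  10  10  10  10  10  10  70  87  81  82]
 [ 10  10  31  10  70  94  59  45  80  87  81  81]
 [ 92 109 129 112 121 144 104  84  90  85  80  82]
 [147 151 166 144 109 124  99  88  87  82  79  83]
 [146 151 165 145 105 112  97  88  85  79  79  82]]
```

View pics/zz.png

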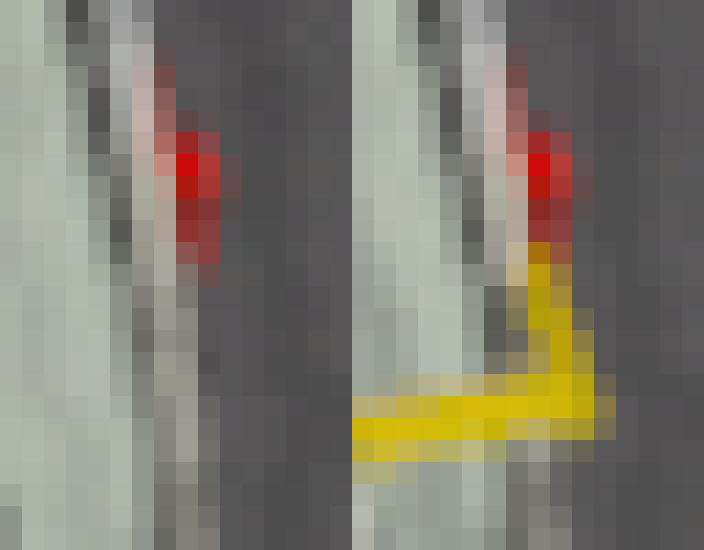

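```bash
python3 - <<'E'
from h import *
a=cv2.imread("pics/scene0.png")
print("R");print(a[212:237,239:249,2]);print("B");print(a[212:237,239:249,0])
for n in C:
    c=C[n];print(n,-c["R"].T@c["t"])
t=cv2.imread("pics/top0.png");print("leaf flat",t[195,280],"top10 leaf",cv2.imread("pics/top10.png")[178,300-5])
E
```

```text
R
[[120 120 122 122 122 121 121 121 120 121]
 [121 120 123 119 123 124 122 121 123 121]
 [119 119 121 122 138 152 133 123 120 121]
 [119 121 121 132 167 188 157 133 129 127]
 [121 120 124 138 179 201 173 155 143 132]
 [119 118 125 147 192 216 193 162 133 122]
 [123 123 136 177 223 230 189 141 119 117]
 [122 129 160 215 234 219 159 123 118 117]
 [124 137 183 223 220 171 130 118 115 117]
 [128 164 222 234 193 131 119 118 115 115]
 [140 197 237 226 161 121 117 114 116 114]
 [171 228 236 188 130 117 119 116 114 116]
 [214 241 218 149 117 119 117 118 117 116]
 [235 239 183 127 118 118 120 118 121 122]
 [242 221 149 122 119 121 121 122 121 123]
 [238 186 131 129 129 124 121 120 124 130]
 [227 160 136 153 137 123 118 121 124 139]
 [197 141 156 180 148 122 119 122 130 152]
 [164 130 168 193 149 120 121 125 139 168]
 [136 126 170 193 150 120 122 125 142 169]
 [128 134 166 186 144 123 121 120 123 131]
 [124 127 161 184 144 121 122 123 119 117]
 [119 114 151 172 139 119 119 121 122 123]
 [111 101 117 133 125 118 118 119 118 116]
 [112  99 109 120 121 122 123 118 116 114]]
B
[[130 128 129 131 13
[... 487 characters left out ...]
115 116]
 [219 242 219 149 119 119 119 119 118 115]
 [240 241 184 126 119 120 123 125 124 124]
 [248 227 150 116 112 123 127 129 127 126]
 [247 194 124 101  96 119 129 129 129 133]
 [235 162 108  88  84 118 127 129 133 145]
 [207 136 103  73  83 116 126 129 137 159]
 [170 119 104  69  90 117 129 132 146 174]
 [138 113 100  75  98 122 130 131 148 175]
 [128 114  88  73 101 125 127 128 131 136]
 [123 106  76  71 104 125 130 130 126 121]
 [119  97  87  88 113 125 125 128 129 129]
 [114 100 105 114 123 124 123 125 122 122]
 [116 103 114 125 127 128 129 125 121 121]]
scene [1.52941196 0.40269556 1.31845351]
top [ 0.49828128 -0.01193547  1.47945618]
leaf flat [208 209 207] top10 leaf [127 136 130]
```

```bash
cat > fit5.py <<'E'
from h import *
a=cv2.imread("pics/top5.png").astype(int);Y=np.minimum(a[...,2],a[...,1])-a[...,0]
# lift bar centreline rows in top5 (flat leaf, arm clear) 
pts=[]
for c in range(262,292):
    col=Y[205:240,c].clip(0); i=col.argmax()
    if col[i]<60: continue
    r=np.arange(205,240); w=col*(abs(r-205-i)<=4)*(col>15); pts.append((c,(w*r).sum()/w.sum(),w.sum()))
pts=np.array(pts);print(pts.round(2).tolist())
E
python3 fit5.py
```

```text
[[262.0, 223.97, 677.0], [263.0, 223.73, 645.0], [264.0, 223.47, 647.0], [265.0, 223.26, 644.0], [266.0, 223.14, 664.0], [267.0, 223.02, 667.0], [268.0, 222.74, 649.0], [269.0, 222.48, 644.0], [270.0, 222.24, 646.0], [271.0, 222.12, 668.0], [272.0, 221.96, 682.0], [273.0, 221.74, 648.0], [274.0, 221.47, 675.0], [275.0, 221.24, 724.0], [276.0, 221.1, 748.0], [277.0, 220.94, 754.0], [278.0, 220.72, 699.0], [279.0, 220.45, 703.0], [280.0, 220.24, 722.0], [281.0, 220.11, 740.0], [282.0, 219.96, 742.0], [283.0, 219.72, 700.0], [284.0, 219.45, 705.0], [285.0, 219.24, 718.0], [286.0, 219.1, 741.0], [287.0, 218.9, 737.0], [288.0, 218.6, 690.0], [289.0, 218.41, 707.0], [290.0, 206.95, 930.0], [291.0, 208.99, 1699.0]]
```

```bash
cat >> fit5.py <<'E'
m=pts[:28]; 
def P(h,r,n,l,y): # radial r, normal n
    return W(h,[-r*np.cos(l)+n*np.sin(l),y,.065+r*np.sin(l)+n*np.cos(l)])[0]
def rowat(h,r,n,l,c): # row where line along y at (r,n,l) meets column c
    a,b=proj("top",[P(h,r,n,l,-.15),P(h,r,n,l,.1)]);return a[1]+(c-a[0])/(b[0]-a[0])*(b[1]-a[1])
def f(q,hy=.051):
    hx,yaw,rn,rt,s,l,p,t=q;h=[hx,hy,yaw]
    return np.r_[(rowat(h,.262,0,0,264)-223.5)/.1,(rowat(h,.262,0,0,288)-218.65)/.1,
      (rowat(h,rn,0,0,303.5)-187.56)/.15,(rowat(h,rn,0,0,301)-188.13)/.15,
      (rowat(h,rt,s/2,0,306.5)-176.97)/.15,
      (rowat(h,rn,0,l,303.5)-161.24)/.15,(rowat(h,rt,s/2,l,305)-153.81)/.2,
      (rowat(h,.152,t/2,p,305.3)-151.05)/.25,(rowat(h,.152,-t/2,p,305.7)-154.85)/.25,(s-.005)/.001]
for hy in(.051,):
    r=least_squares(f,[.79,.2,.18,.15,.005,.83,.84,.008]);Jc=np.linalg.inv(r.jac.T@r.jac)
    for n,v,s in zip("hx yaw rn rt s leaf ptr t".split(),r.x,np.sqrt(np.diag(Jc))):print(n,round(v,4),round(s,4))
    print(r.fun.round(1))
E
python3 fit5.py|tail -9
```

```text
hx 0.7919 0.0002
yaw 0.1944 0.0056
rn 0.1799 0.0007
rt 0.1504 0.0008
s 0.0055 0.0009
leaf 0.8378 0.0033
ptr 0.8811 0.0064
t 0.0122 0.0011
[ 0.  -0.1  0.3 -0.1 -0.3 -0.4  0.7 -0.   0.   0.5]
```

```bash
python3 - <<'E'
from h import *
for yaw in(.198,.206):
  for a in(.82,.84,.86,.88,.9):
    h=[.7919,.051,yaw]
    q=proj("scene",W(h,[[-r*np.cos(a)+n*np.sin(a),y,.065+r*np.sin(a)+n*np.cos(a)] for r,n,y in((.095,.003,-.117),(.150,.003,-.117),(.1515,0,-.1145),(.18,0,-.1145))]))
    print(yaw,a,"ptr slope",((q[1]-q[0])[0]/(q[0]-q[1])[1]).round(4),"pts",q.round(2).tolist(),"needle slope",((q[3]-q[2])[0]/(q[2]-q[3])[1]).round(4))
# needle slope measured scene10
a=cv2.imread("pics/scene10.png").astype(int);Y=(np.minimum(a[...,2],a[...,1])-a[...,0]).clip(0)
for r in range(204,218):
    w=Y[r,240:252];print(r,w.tolist(),((w*np.arange(240,252)).sum()/max(w.sum(),1)).round(2))
b=cv2.imread("pics/scene10.png").astype(int);Rd=(b[...,2]-np.maximum(b[...,1],b[...,0]));print(Rd[212:236,239:249])
E
```

```text
0.198 0.82 ptr slope 0.1333 pts [[242.07, 233.06], [244.46, 215.11], [245.57, 214.64], [246.82, 205.28]] needle slope 0.1336
0.198 0.84 ptr slope 0.1288 pts [[241.91, 233.18], [244.22, 215.26], [245.33, 214.77], [246.54, 205.42]] needle slope 0.1291
0.198 0.86 ptr slope 0.1242 pts [[241.76, 233.32], [243.98, 215.43], [245.09, 214.92], [246.26, 205.57]] needle slope 0.1246
0.198 0.88 ptr slope 0.1196 pts [[241.6, 233.47], [243.73, 215.62], [244.85, 215.09], [245.97, 205.75]] needle slope 0.12
0.198 0.9 ptr slope 0.1149 pts [[241.44, 233.63], [243.48, 215.83], [244.6, 215.28], [245.68, 205.96]] needle slope 0.1153
0.206 0.82 ptr slope 0.1278 pts [[241.83, 233.27], [244.12, 215.31], [245.22, 214.82], [246.42, 205.46]] needle slope 0.128
0.206 0.84 ptr slope 0.1233 pts [[241.68, 233.4], [243.89, 215.46], [244.99, 214.96], [246.15, 205.59]] needle slope 0.1236
0.206 0.86 ptr slope 0.1188 pts [[241.52, 233.54], [243.65, 215.63], [244.76, 215.11], [245.87, 205.75]] needle slope 0.1192
0.206 0.88 ptr slope 0.1143 pts [[241.37, 233.69], [243.41, 215.82], [244.52, 215.28], [245.59, 205.94]] ne
[... 1251 characters left out ...]
-8  -7  -6]
 [ -9  -5   0   3   3  -3  -6  -6  -6  -6]
 [ -7  -6  -6  -5  -7  -7  -8  -6  -7  -6]
 [ -5  -7  -4  -6  -8  -7  -7  -7  -6  -7]
 [ -6  -5  -5 -10  -6  -6  -6  -6  -7  -7]
 [ -9  -5  -8  -8  -6  -6  -5  -4  -5  -5]
 [ -5  -5  -9  -6  -5  -5  -3  -4  -4  -5]
 [ -6  -7  -6   1   6  -2  -5  -6  -6  -5]
 [ -9  -9   3  24  33   4  -6  -8  -8  -6]
 [ -9  -6  21  61  53   7  -7  -8  -8  -6]
 [-10   1  47 104  65   5  -6  -7  -6 -10]
 [ -7   8  64 121  60   0  -8  -7  -7 -13]
 [ -7  11  70 118  49  -2  -8  -6  -9 -13]
 [ -7  14  76 113  43  -3  -6  -7  -6 -11]
 [ -6  16  82 113  40  -4  -6  -8  -8 -11]
 [ -7  12  64  83  25  -5  -7  -8  -7 -11]
 [ -8  -2  13  18   0  -6  -5  -7  -6  -9]]
```

```bash
cat > rend.py <<'E'
from h import *
im=np.mean([cv2.imread(f"pics/{n}.png").astype(float) for n in("top0","top5")],0)
red=(im[...,2]-np.maximum(im[...,1],im[...,0]))[144:159,302:310]
SS=16;R0,C0,H,Wd=144,302,15,8
hx,hy,yaw=.7919,.051,.203
def face(pts,val,img):
    q=proj("top",W([hx,hy+dy_,yaw],pts)); q=(q-[C0-.5,R0-.5])*SS
    cv2.fillConvexPoly(img,np.round(q*16).astype(np.int32),float(val),lineType=cv2.LINE_8,shift=4)
def render(q,t):
    global dy_
    p,w,It,Ie,Is,ca,cs,bl,dy_=q
    img=np.zeros((H*SS,Wd*SS),np.float32)
    X=lambda r,n,y:[-r*np.cos(p)+n*np.sin(p),-.117+y,.065+r*np.sin(p)+n*np.cos(p)]
    a,b=.091,.152
    face([X(a,-t/2,w/2),X(b,-t/2,w/2),X(b,t/2,w/2),X(a,t/2,w/2)],Is,img)
    face([X(b,-t/2,-w/2),X(b,-t/2,w/2),X(b,t/2,w/2),X(b,t/2,-w/2)],Ie,img)
    face([X(a,t/2,-w/2),X(b,t/2,-w/2),X(b,t/2,w/2),X(a,t/2,w/2)],It,img)
    rr,cc=np.mgrid[0:H*SS,0:Wd*SS]; rr=rr/SS+R0-.5;cc=cc/SS+C0-.5
    img[cc<ca+cs*(rr-152)]=0
    img=cv2.GaussianBlur(img,(0,0),max(bl,.05)*SS)
    return cv2.resize(img,(Wd,H),interpolation=cv2.INTER_AREA)
from scipy.optimize import differential_evolution
if __name__=="__main__":
  for t in(.004,.006,.008,.010,.012,.014):
    B=[(.78,.94),(.002,.008),(100,280),(40,280),(0,250),(303.5,305.5),(.0,.35),(.1,.6),(-.004,.004)]
    f=lambda q:((render(q,t)-red.clip(0))**2).sum()
    r=differential_evolution(f,B,maxiter=120,popsize=12,seed=1,tol=1e-6,polish=False)
    print(t,round(r.fun),r.x.round(4))
E
time python3 rend.py
```

```text
0.004 20590 [8.767000e-01 6.400000e-03 2.564570e+02 1.326480e+02 1.118962e+02
 3.047560e+02 1.245000e-01 5.994000e-01 7.000000e-04]
0.006 16139 [ 8.790000e-01  4.300000e-03  2.786929e+02  1.173848e+02  2.254984e+02
  3.046883e+02  7.200000e-02  5.975000e-01 -2.000000e-04]
0.008 12095 [8.793000e-01 4.700000e-03 2.796811e+02 1.134673e+02 2.442761e+02
 3.045900e+02 1.920000e-02 5.958000e-01 0.000000e+00]
0.01 10423 [ 8.757000e-01  4.400000e-03  2.799890e+02  1.037792e+02  1.717179e+02
  3.045859e+02  1.800000e-02  5.962000e-01 -1.000000e-04]
0.012 10509 [ 8.714000e-01  3.400000e-03  2.799443e+02  9.286500e+01  1.757324e+02
  3.045872e+02  1.750000e-02  5.882000e-01 -6.000000e-04]
0.014 11270 [ 8.640000e-01  2.700000e-03  2.799046e+02  4.807500e+01  2.345477e+02
  3.046409e+02  1.490000e-02  5.955000e-01 -1.100000e-03]
real	4m2.368s
user	3m35.178s
sys	0m0.553s
```

Emit:
play_rows --translation '[[0,-1.4,2.7],[0,-1.4,2.8],[0,-1.4,2.8],[0,0,0],[0,0,0],[0,0,0],[0,0,0],[0,0,0],[0,0,0],[0,0,0]]' --turn '[[0,0,0],[0,0,0],[0,0,0],[0,0,0],[0,0,0],[0,0,0],[0,0,0],[0,0,0],[0,0,0],[0,0,0]]' --fingers '[-1,-1,-1,-1,-1,-1,-1,-1,-1,-1]'

```text
time: 26.05
position: [0.6319, 0.0136, 0.2532]
tool_rot: [-1.09, 0.887, -1.155]
ft_force: [-4.5, -3.5, -8.1]
grip_width: 0.124
```

```bash
python3 leaf.py; python3 zoom.py 11; cat > ndl.py <<'E'
import sys
exec(open("fit5.py").read().split("for hy in")[0])
a=cv2.imread(f"pics/top{sys.argv[1]}.png").astype(int);Y=(np.minimum(a[...,2],a[...,1])-a[...,0]).clip(0)
out=[]
for c in range(299,306):
    col=Y[145:185,c]*1.; r=np.arange(145,185); i=col.argmax(); w=col*(abs(r-145-i)<=3)*(col>12); out.append((w*r).sum()/w.sum())
print(np.round(out,2))
h=[.7919,.051,.2]
from scipy.optimize import brentq
print([round(brentq(lambda l:rowat(h,.1799,0,l,c)-v,.4,1.2),4) for c,v in zip(range(299,304),out)])
E
python3 ndl.py 10|tail -2;python3 ndl.py 11|tail -2
```

```text
bar leaf x,z -0.16976502767003532 0.20657399566632167 ang 0.8828960532578013 r 0.2673817127354774 w 10.77129952892541
F fwd,up -5.142303462889494 -8.12677170083227 pos [0.6319 0.0136 0.2532] tilt 75.12560591358611
[161.96 161.73 161.59 161.49 161.34 160.9  160.16]
[0.8368, 0.8372, 0.836, 0.834, 0.8331]
[159.98 159.75 159.6  159.5  159.27 158.71 157.93]
[0.8716, 0.8721, 0.871, 0.8692, 0.8696]
```

View pics/z11.png

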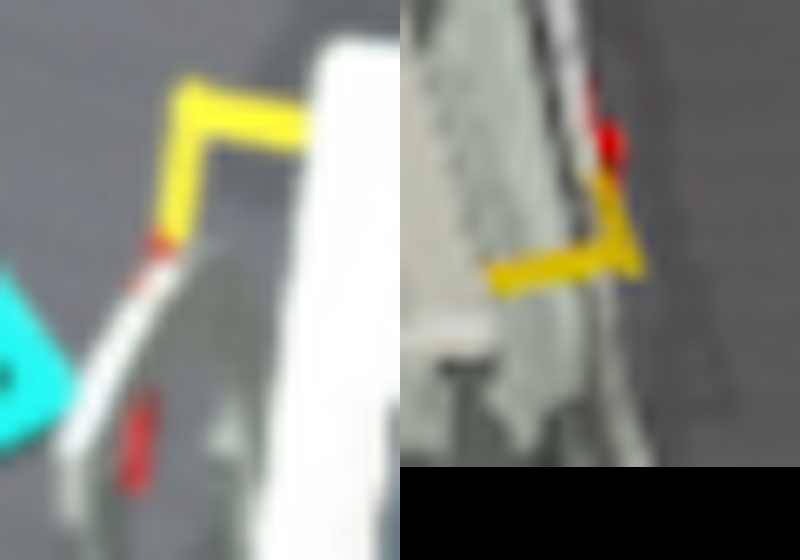

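Emit:
play_rows --translation '[[0,0,0],[0,0,0],[0,0,0],[0,0,0],[0,0,0],[0,-10,0],[0,-20,0],[0,-20,0],[0,-20,0],[0,-20,0]]' --turn '[[0,0,0],[0,0,0],[0,0,0],[0,0,0],[0,0,0],[0,0,0],[0,0,0],[0,0,0],[0,0,0],[0,0,0]]' --fingers '[-0.3,-0.3,-0.3,-0.3,-0.3,-0.3,-0.3,-0.3,-0.3,-0.3]'

```text
time: 27.18
position: [0.609, 0.0095, 0.3415]
tool_rot: [-1.086, 0.886, -1.155]
ft_force: [0.6, 1.0, 1.0]
grip_width: 0.348
```

Emit:
play_rows --translation '[[0,-15,-25],[0,-15,-25],[30,0,-20],[30,0,-20],[30,0,0],[30,0,0],[30,0,0],[30,0,0],[0,0,0],[0,0,0]]' --turn '[[0,0,0],[0,0,0],[0,0,0],[0,0,0],[0,0,0],[0,0,0],[0,0,0],[0,0,0],[0,0,0],[0,0,0]]' --fingers '[-0.3,-0.3,-0.3,-0.3,-0.3,-0.3,-0.3,-0.3,-0.3,-0.3]'

```text
time: 28.02
position: [0.5524, -0.1886, 0.3461]
tool_rot: [-1.086, 0.889, -1.159]
ft_force: [0.2, 0.8, 0.6]
grip_width: 0.35
```

```bash
python3 zoom.py 12;python3 ndl.py 12|tail -2; python3 - <<'E'
import cv2,numpy as np
s=cv2.imread("pics/scene12.png");t=cv2.imread("pics/top12.png")
I=lambda a:cv2.resize(a,None,fx=4,fy=4,interpolation=cv2.INTER_CUBIC)
cv2.imwrite("pics/a12.png",np.hstack([I(s[180:290,230:330]),I(t[110:220,220:320])]))
E
```

```text
[159.99 159.75 159.6  159.5  159.27 158.71 157.92]
[0.8715, 0.872, 0.871, 0.8692, 0.8695]
```

View pics/a12.png

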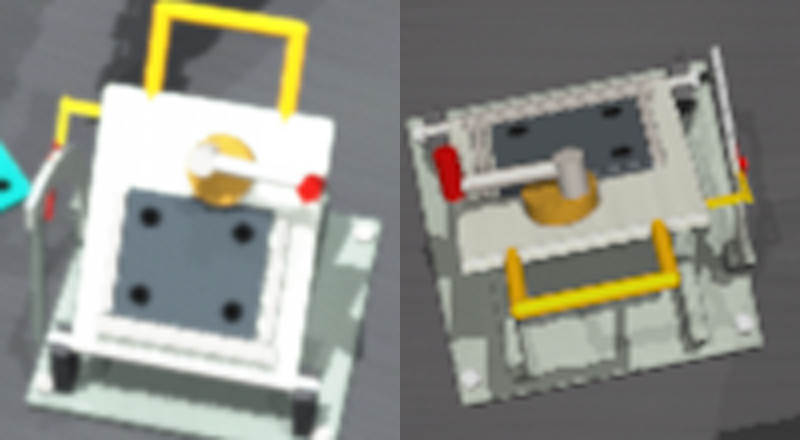

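View pics/scene12.png

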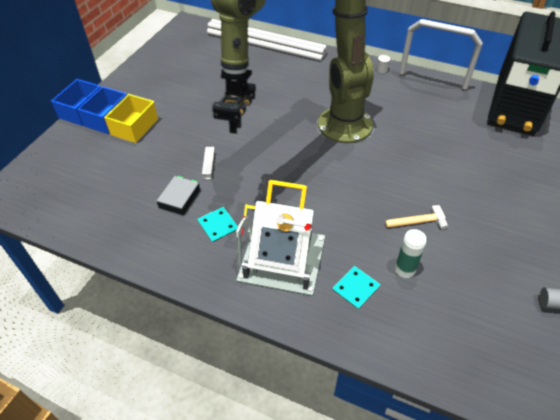

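```bash
cat > bar.py <<'E'
exec(open("fit5.py").read().split("for hy in")[0])
from scipy.optimize import brentq
a=cv2.imread("pics/top12.png").astype(int);Y=(np.minimum(a[...,2],a[...,1])-a[...,0]).clip(0)
for c in range(258,280,4):
    col=Y[170:200,c]*1.;r=np.arange(170,200);i=col.argmax();w=col*(abs(r-170-i)<=4)*(col>15);v=(w*r).sum()/w.sum()
    print(c,round(v,2),round(brentq(lambda l:rowat([.7919,.051,.2],.262,0,l,c)-v,.4,1.2),4))
E
python3 bar.py|tail -6
```

```text
258 185.2 0.8773
262 184.34 0.8777
266 183.51 0.8778
270 182.68 0.8777
274 181.89 0.8772
278 181.14 0.8763
```

```bash
python3 -c "
from bench import ctrl
print(ctrl.close_job())"
```

```text
the job is handed in; nothing more can be done
None
```

The plate is clamped against the fence and the leaf stands in line with the red pointer. I handed the job in after 28 s with the robot clear of everything.

- **Clamping:** With the leaf flat, I pinched the red grip and turned the cam clockwise from about 163° to 86°, where it resisted with about 10 N. The gripper readings put it at 85.9° by my estimate of the pivot, right at the edge of the 86–90° range. The pictures show the plate seated at the fence and the lever parallel to the hinge. They still show that after the lift.
- **Raising:** I lifted the leaf by the yellow bar in small steps, released it and backed off. The needle reading did not change on release.
- **Final angle:** The leaf measures 0.871 rad from the needle and 0.877 rad from the lift bar.
- **Checks that disagreed:** My first reading put the pointer at about 0.84 rad. A closer model fit to the top view gave 0.871 to 0.879 rad for the thicknesses that fitted best. The side ("scene") view alone is less precise and suggested about 0.85 rad. I went with 0.874 rad, so the angle match is good to roughly 0.01 to 0.02 rad.
- **Bystanders:** The pointer and the things lying around look unmoved in the last pictures.

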